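Stack a lens set in its assembly nest

TASK

Stack the lens set in the assembly nest on the bench, in this order from the bottom: the lens with the wide glass, the tall plain spacer, the lens with the small window, and last the low locking ring with two notches. Keep each part the same way up as it lies now, let it go down between the two upright shells until it lies flat on what is below it, and leave the finished stack at rest and let go of.

Things in the scene. Friction and masses are not known exactly. Their poses are not given: they have to be found in the camera images.
- nest: Fixed nest: steel base disc 90 mm across, 8 mm thick, with two upright aluminium half shells facing each other, at its +x and -x sides: bore 56 mm, wall 5 mm, straight to 52 mm above the bench, then flaring 3 mm outward up to 58 mm. Its +y and -y sides are open to the base in gaps 40 mm wide, for gripper fingers closed along nest y. Origin: centre of underside; z up.
- nest_seat (a point): Centre of the nest's floor on the bore axis, 8 mm above the bench; axes as the nest's (shells at +-x, gaps at +-y). Undersides of the finished stack above this point: wide lens 0, spacer 10, small lens 28, locking ring 40 mm.
- wide_lens: Lens in a thin black ring mount, 10 mm high; the clear glass is 41 mm across and fills most of it. Loose, lies flat on the bench. Outside diameter 52 mm, so it is gripped across the outside from above. Origin: centre of its underside; z up along its axis; its yaw does not matter. 
- spacer: Plain bare steel tube, 18 mm high (the tallest part), wall 4 mm, open hole 44 mm. Loose, lies flat on the bench. Outside diameter 52 mm, so it is gripped across the outside from above. Origin: centre of its underside; z up along its axis; its yaw does not matter. 
- small_lens: Broad black mount, 12 mm high, with only a small round glass window, 18 mm across, in its middle. Loose, lies flat on the bench. Outside diameter 52 mm, so it is gripped across the outside from above. Origin: centre of its underside; z up along its axis; its yaw does not matter. 
- lock_ring: Low bare steel ring, 10 mm high, open hole 36 mm, with two notches facing each other across its raised upper face (lower half 52 mm in diameter, upper half 51 mm). Loose, lies flat on the bench. Outside diameter 52 mm, so it is gripped across the outside from above. Origin: centre of its underside; z up along its axis; its yaw does not matter. 
Things that resemble listed ones, but are neither listed nor needed, are in the scene too. What is shaped like the nest but orange is not meant.

How it is judged:
On the way, in this order (a step that is already met when the one before it is completed fails the run):
1. The wide lens lies flat on the floor of the nest (horizontal distance between wide_lens and nest_seat below 0.004 m and z of wide_lens in the frame of nest_seat between -0.0025 and 0.0025 m and angle between wide_lens's own z axis and vertical below 0.08 rad and linear speed of wide_lens below 0.01 m/s and angular speed of wide_lens below 0.1 rad/s and contact force between wide_lens and the fingers below 0.1 N), for 0.2 s.
2. The tall plain spacer stands on the wide lens in the nest (horizontal distance between spacer and nest_seat below 0.004 m and z of spacer in the frame of nest_seat between 0.0075 and 0.0125 m and angle between spacer's own z axis and vertical below 0.08 rad and linear speed of spacer below 0.01 m/s and angular speed of spacer below 0.1 rad/s and contact force between spacer and the fingers below 0.1 N), for 0.2 s.
3. The small-window lens lies on the spacer in the nest (horizontal distance between small_lens and nest_seat below 0.004 m and z of small_lens in the frame of nest_seat between 0.0255 and 0.0305 m and angle between small_lens's own z axis and vertical below 0.08 rad and linear speed of small_lens below 0.01 m/s and angular speed of small_lens below 0.1 rad/s and contact force between small_lens and the fingers below 0.1 N), for 0.2 s.
4. The notched locking ring lies on top of the stack in the nest (horizontal distance between lock_ring and nest_seat below 0.004 m and z of lock_ring in the frame of nest_seat between 0.0375 and 0.0425 m and angle between lock_ring's own z axis and vertical below 0.08 rad and linear speed of lock_ring below 0.01 m/s and angular speed of lock_ring below 0.1 rad/s and contact force between lock_ring and the fingers below 0.1 N), for 0.2 s.
At the end, for the whole second after the job is handed in: Wide lens, spacer, small lens and locking ring are stacked upward in the nest: each within 4 mm of the bore axis, underside within 2.5 mm of its height (0, 10, 28, 40 mm above the nest floor), level within 0.08 rad, same way up, at rest (horizontal distance between each of wide_lens, spacer, small_lens, lock_ring and nest_seat below 0.004 m and z of wide_lens in the frame of nest_seat between -0.0025 and 0.0025 m and angle between each of wide_lens, spacer, small_lens, lock_ring's own z axis and vertical below 0.08 rad and linear speed of each of wide_lens, spacer, small_lens, lock_ring below 0.01 m/s and angular speed of each of wide_lens, spacer, small_lens, lock_ring below 0.1 rad/s and z of spacer in the frame of nest_seat between 0.0075 and 0.0125 m and z of small_lens in the frame of nest_seat between 0.0255 and 0.0305 m and z of lock_ring in the frame of nest_seat between 0.0375 and 0.0425 m); the robot touches nothing.
It also fails if it takes over 120 s, if anything falls off the work surface, if the arm or the gripper's body presses on something with over 40 N, if the wrist force passes 120 N, or if a joint passes its speed limit or range.

ROBOT

A 7-joint arm with a two-finger parallel gripper is mounted at the origin on a cart in front of the work surface, level with it; the furniture and walls round the work are solid. World frame = base frame: x ahead of the robot, y to its left, z up, the work surface at z = 0. Lengths are in m, angles in rad, forces in N, time in s.
With the tool pointing down it reaches from about 0.425 to 0.825 m from the base axis. Payload 3.6 kg.
Tool frame: the origin (TCP) lies midway between the tips of the shut fingers; the grasp point (between the pads) lies robot.pinch_z behind it (robot.pinch_z is the distance from the TCP to the grasp point, in m); z points along the fingers, y is the line along which they close (so a half turn about z gives the same grasp; the last joint's range is limited). The gripper opens to 93 mm and grips with 3 to 60 N. Pads are 15 mm wide; open, the fingers measure 128 mm over their backs; the gripper's body (75 mm by 188 mm) begins 65 mm behind the grasp point.
Start: joints at [1.075, 0.615, -0.013, 1.423, 0.008, 1.103, -0.04], TCP at [0.294, -0.58, 0.185] pointing down, gripper open.
Joint ranges: [-3.12, 3.12], [-0.3, 2.06], [-1.34, 1.32], [0.26, 2.42], [-1.36, 4.5], [0.01, 1.98], [-2.84, 2.84]. Speed limits (rad/s): [2.79, 2.79, 3.14, 3.14, 3.14, 3.14, 3.14].

INTERFACE

Orientations are given as a rotation vector (axis times angle).
In Python, from bench import robot gives the robot as it stands. The module is installed in compiled form; this text tells all that it offers.
- The arm moves only by the tool carry_out, never from a script. Its argument "rows" is a list of rows, each an object with "offset": the shift along the tool's x, y, z in units of 25 mm (1.0 is 25 mm), a list of three; "rotation": the turn, a rotation vector about the tool's x, y, z in units of 6 degrees (1.0 is 6 degrees), a list of three; "jaw": the opening, from 0 (shut) to 1 (fully open). A call has 1 to 12 rows; each row is the pose to reach, as a shift and turn from the pose commanded when the call began, along the tool's axes at that moment; what a row does not reach only later rows make up. A row lasts 1/12 s, in which the tool goes at most 41.7 mm and 7.16 degrees, less where a joint would pass 70% of its speed; a pose out of reach is approached as far as the arm can. A call with a gripper value outside its range is refused whole. The fingers move at their own pace and stop on an object; the grip force is fixed at half the most. Time passes only in rows, so rows that repeat a pose let the fingers close. It gives the time, the measured TCP pose, the force, the opening and the grip force at its end, in the units of the state.
- robot.sense(): the state, without advancing time (a new reading comes with each control period).
- robot.capture(name): name is "scene" or "top" or "wrist"; returns a dict with "pixels" (480x640x3 uint8, red, green, blue), "mtx" (3x3 intrinsics, pixels), "R" (3x3) and "t" (3): a world point X has camera coordinates R X + t. Camera axes: x right, y down, z forward; pixel columns grow to the right and rows downward; lengths in m; the calibration is good to about 2 mm. A picture is of the moment at which its call begins. There is no depth.
- robot.close_job(): hands the job in; it is judged then, once.
Trained networks look in the newest picture that a camera, given by its name, has taken for a name from the list of things; names that differ only in an ending like _2 or _b are one class to them, and where a whole thing is asked for, a point or a joint stands for the part that bears it (a point fixed in the world has none). Each returns a list of dicts, best first, with "confidence" (0 to 1); they miss things now and then, are a little off and sometimes report something else, mostly with a low value. They report only what shows in the picture. A call takes as long as a camera call. They do not tell look-alikes from the thing itself.
- robot.cut_out(name, camera): "pixels" (480x640 bool, what is visible of it) and "extent" ([left, top, right, bottom] in pixels, round what is visible of it).
- robot.place_of(name, camera): "at" ([column, row] in pixels: a listed point, or the origin of a listed thing).
The state is a dict: "time_s": time; "qpos": joint angles; "dq": joint speeds; "joint_torque": joint torques, N m; "eef_pos": TCP position; "ee_rot": TCP orientation; "contact_force": force on the tool from outside, world axes, zero at the start; "torque": the same for the moment, N m; "opening": finger opening in m; "gripper_force": force on a finger pad.
Only numpy, scipy, OpenCV 4.12 (cv2) and the standard library are available. Lean on these libraries where they do the work, as an engineer would, in place of code of your own. Each camera call takes 0.05 s, during which the arm holds its last target. There are 200 camera calls.

## Working session

There is one attempt and no reset: what is moved stays moved. The work goes in short steps, Python scripts to look and compute and a tool call to move; the robot and the scene stay as the last step left them, time stands still between calls to the robot, and variables do not carry over. Pictures are saved under pics/ and viewed, at most 14 in all, crops included, and the job is handed in when it is done.

Besides the shell and the picture viewer there is one more tool, called after "Call:" as a command line: name --argument value ..., lists and objects as JSON in quotes. carry_out: Moves the arm, as the interface text tells. Its arguments: {"type":"object","properties":{"rows":{"type":"array","items":{"type":"object","properties":{"offset":{"type":"array","items":{"type":"number"}},"rotation":{"type":"array","items":{"type":"number"}},"jaw":{"type":"number"}}}}},"required":["rows"]}

```bash
mkdir -p pics
cat > h.py <<'E'
from bench import robot
import numpy as np, cv2
def ray(c,uv,z):
    K,R,t=map(np.array,(c["mtx"],c["R"],c["t"]))
    d=R.T@np.linalg.inv(K)@np.array([uv[0],uv[1],1.]); o=-R.T@t
    return (o+d*(z-o[2])/d[2])
def cap(n,f=None):
    c=robot.capture(n)
    if f: cv2.imwrite("pics/"+f,c["pixels"][:,:,::-1])
    return c
E
python3 - <<'E'
from h import *
s=robot.sense();print(s, robot.pinch_z)
for n in("top","scene"):
    c=cap(n,n+"0.png")
    print(n,"cam at",-np.array(c["R"]).T@c["t"])
    for k in("nest","nest_seat","wide_lens","spacer","small_lens","lock_ring"):
        for d in robot.place_of(k,n): 
            if d["confidence"]>.15: print(k,round(d["confidence"],2),np.round(d["at"],1),np.round(ray(c,d["at"],.008 if k=="nest_seat" else 0),4))
E
```

```text
{'time_s': 0.0, 'qpos': array([ 1.0745114 ,  0.61590058, -0.01262672,  1.42488053,  0.00816115,
        1.10342661, -0.04038631]), 'dq': array([-5.12500040e-04,  6.27648214e-04,  1.36152892e-03,  1.01216992e-04,
       -1.86708954e-05,  1.30298800e-03,  6.88482931e-04]), 'joint_torque': array([-4.15386030e-04, -4.58937120e+01,  2.09312453e-01, -1.65744781e+01,
       -6.10436965e-02,  2.04222521e-02,  2.47883654e-04]), 'eef_pos': array([ 0.2938475 , -0.57879998,  0.18409949]), 'ee_rot': array([-3.05287561e+00, -7.30771140e-01,  1.06720133e-03]), 'contact_force': array([-0.48912815, -0.92177461, -0.0299609 ]), 'torque': array([ 0.02061995, -0.00665821, -0.03990363]), 'gripper_force': 0.0, 'opening': 0.09292020376629047} 0.0188
top cam at [0.26297887 0.01112374 1.38430427]
nest 0.92 [195.8 186.3] [0.6958 0.3525 0.    ]
nest 0.83 [215.6 291.9] [0.4454 0.2686 0.    ]
nest_seat 0.83 [197.6 183.6] [0.7005 0.3473 0.008 ]
nest_seat 0.59 [213.7 289.2] [0.4502 0.2723 0.008 ]
wide_lens 0.63 [450.  318.3] [ 0.4411 -0.2779  0.    ]
spacer 0.51 [277.5 253. ] [0.5525 0.1364 0.    ]
small_lens 0.89 [394.  264.8] [ 0.5531 -0.1395  0.    ]
lock_ring 0.75 [330.8 302.4] [ 0.449  -0.0005  0.    ]
scene cam at [-0.05802638  0.7420509   0.58702715]
nest 0.8 [182.2 293.7] [0.7008 0.3429 0.    ]
nest 0.79 [286.5 324.5] [0.4441 0.2694 0.    ]
nest_seat 0.93 [177.4 292. ] [0.7045 0.3515 0.008 ]
nest_seat 0.64 [282.1 325.1] [0.4428 0.2827 0.008 ]
wide_lens 0.43 [418.7 229.5] [ 0.4353 -0.2558  0.    ]
spacer 0.57 [364.6 264. ] [ 0.4509 -0.0151  0.    ]
spacer 0.52 [293.7 275.9] [0.5522 0.1327 0.    ]
small_lens 0.58 [362.3 230.1] [ 0.5572 -0.1553  0.    ]
lock_ring 0.68 [363.  263.3] [ 0.4558 -0.0152  0.    ]
```

View pics/top0.png

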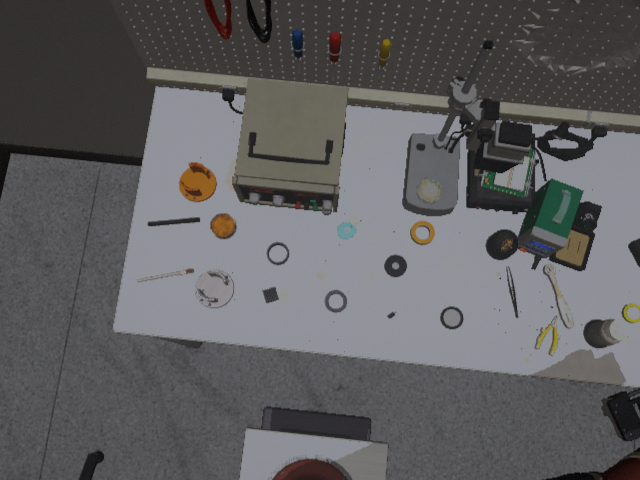

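View pics/scene0.png

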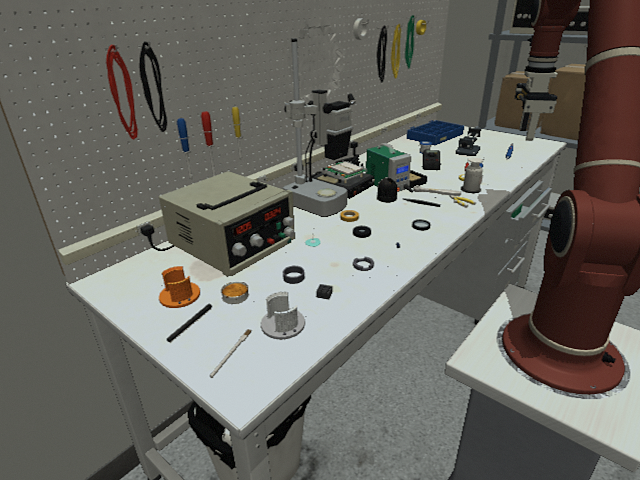

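The top view shows the wide lens at (452,317), small lens at (395,266), lock ring at (336,301), spacer at (278,253) and the grey nest at (215,289). The orange nest, orange ring and amber part are decoys. The scene view agrees with this.

```bash
cat >> h.py <<'E'
from scipy.spatial.transform import Rotation as Ro
def plan(x,y,z,yaw):
    """yaw = world angle of the tool closing axis (y), mod pi; tool down"""
    s=robot.sense(); R0=Ro.from_rotvec(s["ee_rot"]); p=s["eef_pos"]
    o=R0.inv().apply(np.array([x,y,z])-p)/.025
    best=None
    for a in(yaw,yaw+np.pi):
        yv=np.array([np.cos(a),np.sin(a),0]); zv=np.array([0,0,-1.]); xv=np.cross(yv,zv)
        r=(R0.inv()*Ro.from_matrix(np.c_[xv,yv,zv])).as_rotvec()/np.radians(6)
        if best is None or np.linalg.norm(r)<np.linalg.norm(best): best=r
    print("offset",np.round(o,2),"rotation",np.round(best,2),"rows>=",round(max(np.linalg.norm(o)*25/41.7,np.linalg.norm(best)*6/7.16),1))
def yawnow():
    y=Ro.from_rotvec(robot.sense()["ee_rot"]).as_matrix()[:,1]; return np.arctan2(y[1],y[0])
H=dict(wide_lens=.010,spacer=.018,small_lens=.012,lock_ring=.010)
def fitpart(c,mask,h,r=.026):
    """fit the silhouette of an upright cylinder to a mask by convex-hull IoU; returns x,y"""
    from scipy.optimize import minimize
    K,R,t=map(np.array,(c["mtx"],c["R"],c["t"]))
    a=np.linspace(0,2*np.pi,60)
    m=cv2.convexHull(np.argwhere(mask)[:,::-1].astype(np.float32)).reshape(-1,2)
    def cen(p):
        M=cv2.moments(p.astype(np.float32)); return np.array([M["m10"],M["m01"]])/M["m00"],M["m00"]
    def proj(q):
        P=np.vstack([np.c_[q[0]+r*np.cos(a),q[1]+r*np.sin(a),np.full(60,z)] for z in(0,h)])
        u=(K@(R@P.T+t[:,None])).T; return cv2.convexHull((u[:,:2]/u[:,2:]).astype(np.float32)).reshape(-1,2)
    cm,am=cen(m); q=ray(c,cm,h/2)[:2]
    for _ in range(6):
        q=q+ray(c,cm,h/2)[:2]-ray(c,cen(proj(q))[0],h/2)[:2]
    return q,am/cen(proj(q))[1]
E
python3 - <<'E'
from h import *
for n in("top","scene"):
    c=cap(n)
    for k in H:
        for d in robot.cut_out(k,n):
            if d["confidence"]>.3:
                q,a=fitpart(c,d["pixels"],H[k]); print(n,k,round(d["confidence"],2),np.round(q,4),"area ratio",round(a,2))
print(yawnow())
plan(.41,-.278,.2,0); plan(.41,-.278,.2,np.pi/2)
c=cap("wrist"); R=Ro.from_rotvec(robot.sense()["ee_rot"])
print("cam in tool",R.inv().apply(-np.array(c["R"]).T@c["t"]-robot.sense()["eef_pos"]), R.inv().apply(np.array(c["R"])[2]),c["mtx"])
E
```

```text
top wide_lens 0.83 [ 0.4438 -0.2796] area ratio 0.92
top wide_lens 0.71 [ 0.5511 -0.1413] area ratio 0.9
top spacer 0.44 [0.5525 0.1351] area ratio 0.86
top small_lens 0.57 [ 0.5508 -0.1406] area ratio 0.9
top lock_ring 0.68 [0.4537 0.2724] area ratio 2.89
top lock_ring 0.66 [ 0.4539 -0.0105] area ratio 0.91
scene wide_lens 0.67 [ 0.4415 -0.2773] area ratio 0.84
scene spacer 0.65 [0.551  0.1369] area ratio 0.84
scene small_lens 0.57 [ 0.5512 -0.1395] area ratio 0.89
scene lock_ring 0.46 [ 0.4529 -0.0099] area ratio 0.75
-1.1010105177671095
offset [ 9.59 -8.66 -0.59] rotation [ -0.    -0.   -10.51] rows>= 8.8
offset [ 9.59 -8.66 -0.59] rotation [-0.   -0.    4.49] rows>= 7.8
cam in tool [ 7.81494985e-02  1.66107017e-04 -1.99464022e-01] [-0.27975819  0.00107664  0.96006989] [[351.35245451   0.         317.07025941]
 [  0.         351.35245451 242.96543323]
 [  0.           0.           1.        ]]
```

Call:
carry_out --rows '[{"offset": [9.0,-8.0,0.0],"rotation": [0,0,4.5],"jaw": 1},{"offset": [9.0,-8.0,0.0],"rotation": [0,0,4.5],"jaw": 1},{"offset": [9.0,-8.0,0.0],"rotation": [0,0,4.5],"jaw": 1},{"offset": [9.0,-8.0,0.0],"rotation": [0,0,4.5],"jaw": 1},{"offset": [9.0,-8.0,0.0],"rotation": [0,0,4.5],"jaw": 1},{"offset": [9.0,-8.0,0.0],"rotation": [0,0,4.5],"jaw": 1},{"offset": [9.0,-8.0,0.0],"rotation": [0,0,4.5],"jaw": 1},{"offset": [9.0,-8.0,0.0],"rotation": [0,0,4.5],"jaw": 1},{"offset": [9.0,-8.0,0.0],"rotation": [0,0,4.5],"jaw": 1},{"offset": [9.0,-8.0,0.0],"rotation": [0,0,4.5],"jaw": 1},{"offset": [9.0,-8.0,0.0],"rotation": [0,0,4.5],"jaw": 1},{"offset": [9.0,-8.0,0.0],"rotation": [0,0,4.5],"jaw": 1}]'

```text
time_s: 2.25
eef_pos: [0.4032, -0.3019, 0.1853]
ee_rot: [3.14, -0.009, -0.001]
contact_force: [-0.2, 0.5, 0.1]
opening: 0.0931
gripper_force: 0.0
```

```bash
cat >> h.py <<'E'
def near(k,f=None,n="wrist"):
    c=cap(n,f)
    for d in robot.cut_out(k,n)[:3]:
        q,a=fitpart(c,d["pixels"],H[k]); print(k,round(d["confidence"],2),np.round(q,4),"ratio",round(a,2),d["extent"])
    s=robot.sense(); print("tcp",np.round(s["eef_pos"],4),"yaw",round(yawnow(),3))
E
python3 - <<'E'
from h import *
near("wide_lens","w1.png"); plan(.443,-.279,.04,np.pi/2)
E
```

```text
wide_lens 0.98 [ 0.4422 -0.2818] ratio 0.94 [272.9, 154.7, 321.4, 204.8]
tcp [ 0.4034 -0.3012  0.1852] yaw -1.576
offset [ 1.58 -0.9   5.81] rotation [ 0.01  0.   -0.05] rows>= 3.6
```

View pics/w1.png

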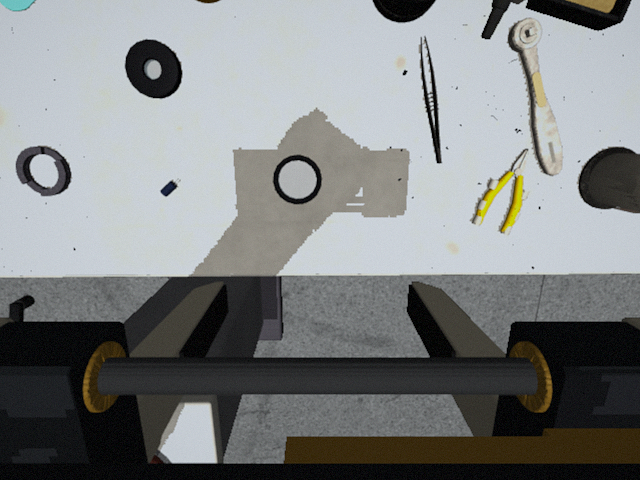

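The wrist picture shows the wide lens, clear of other parts, at (298,180). The small lens is at (153,69) and the notched ring at (43,170). I'll descend on the wide lens.

Call:
carry_out --rows '[{"offset": [1.56,-0.88,1.0],"rotation": [0,0,0],"jaw": 1},{"offset": [1.56,-0.88,2.5],"rotation": [0,0,0],"jaw": 1},{"offset": [1.56,-0.88,4.0],"rotation": [0,0,0],"jaw": 1},{"offset": [1.56,-0.88,5.5],"rotation": [0,0,0],"jaw": 1},{"offset": [1.56,-0.88,6.5],"rotation": [0,0,0],"jaw": 1},{"offset": [1.56,-0.88,6.8],"rotation": [0,0,0],"jaw": 1},{"offset": [1.56,-0.88,7.0],"rotation": [0,0,0],"jaw": 1},{"offset": [1.56,-0.88,7.1],"rotation": [0,0,0],"jaw": 1},{"offset": [1.56,-0.88,7.2],"rotation": [0,0,0],"jaw": 1},{"offset": [1.56,-0.88,7.25],"rotation": [0,0,0],"jaw": 1},{"offset": [1.56,-0.88,7.25],"rotation": [0,0,0],"jaw": 1}]'

```text
time_s: 3.27
eef_pos: [0.4442, -0.2779, 0.0051]
ee_rot: [3.14, -0.002, 0.003]
contact_force: [-0.6, 0.5, 0.3]
opening: 0.0931
gripper_force: 0.0
```

Run:
```python
from h import *
near("wide_lens","w2.png"); s=robot.sense(); print(s["eef_pos"],s["contact_force"])
```

```text
wide_lens 0.79 [ 0.4421 -0.2816] ratio 0.95 [279.9, 235.6, 364.1, 318.7]
tcp [ 0.444  -0.2777  0.005 ] yaw -1.572
[ 0.4439959  -0.27774235  0.00497626] [-0.0965844   0.06883264 -0.03144791]
```

View pics/w2.png

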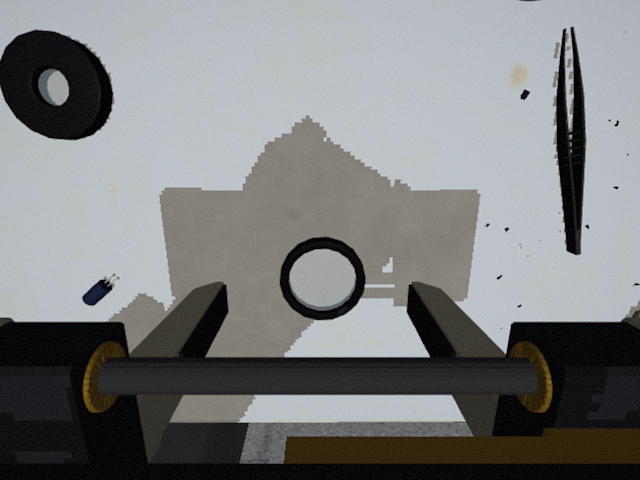

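The wide lens is centred at (322,278). The open fingertips sit at columns 226 and 410 and seem to be some way above the TCP. I'll narrow the jaw partly to see how the tips move.

Call:
carry_out --rows '[{"offset": [-0.06,0.09,0],"rotation": [0,0,0],"jaw": 0.72},{"offset": [-0.06,0.09,0],"rotation": [0,0,0],"jaw": 0.72},{"offset": [-0.06,0.09,0],"rotation": [0,0,0],"jaw": 0.72},{"offset": [-0.06,0.09,0],"rotation": [0,0,0],"jaw": 0.72},{"offset": [-0.06,0.09,0],"rotation": [0,0,0],"jaw": 0.72}]'

```text
time_s: 3.78
eef_pos: [0.4419, -0.2796, 0.004]
ee_rot: [-3.141, 0.002, -0.0]
contact_force: [-0.0, -0.0, -0.1]
opening: 0.0681
gripper_force: 0.0
```

Run:
```python
from h import *
near("wide_lens","w3.png"); s=robot.sense(); print(s["opening"],s["contact_force"])
c=cap("wrist"); cv2.imwrite("pics/w3c.png",cv2.resize(c["pixels"][180:400,150:490,::-1],None,fx=2.3,fy=2.3))
```

```text
wide_lens 0.87 [ 0.4421 -0.2815] ratio 0.95 [276.1, 234.2, 362.7, 317.1]
tcp [ 0.4419 -0.2796  0.004 ] yaw -1.572
0.06685212244319128 [ 0.05381713 -1.31652642 -0.45317957]
```

View pics/w3c.png

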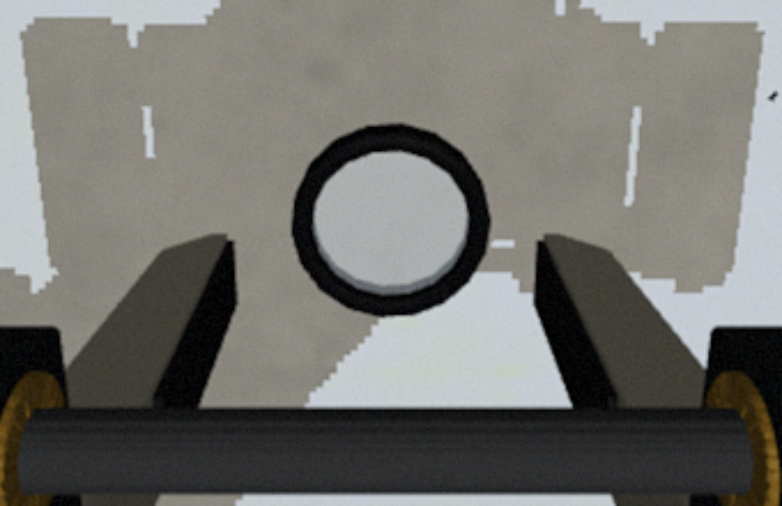

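Run:
```python
from h import *
c=cap("scene"); K,R,t=map(np.array,(c["mtx"],c["R"],c["t"]))
p=robot.sense()["eef_pos"]; u=K@(R@p+t); u=u[:2]/u[2]; print(u)
x,y=map(int,u); im=c["pixels"][y-70:y+40,x-75:x+75,::-1]; im=cv2.resize(im,None,fx=5,fy=5,interpolation=cv2.INTER_CUBIC); print(im.shape)
for z in(0,.0188,.035):
  q=K@(R@(p+[0,0,z])+t);q=q[:2]/q[2]; q=((q-[x-75,y-70])*5).astype(int); cv2.circle(im,tuple(int(v) for v in q),4,(0,0,255),-1)
cv2.imwrite("pics/s3.png",im)
```

```text
[420.90926022 224.49335192]
(550, 750, 3)
```

View pics/s3.png

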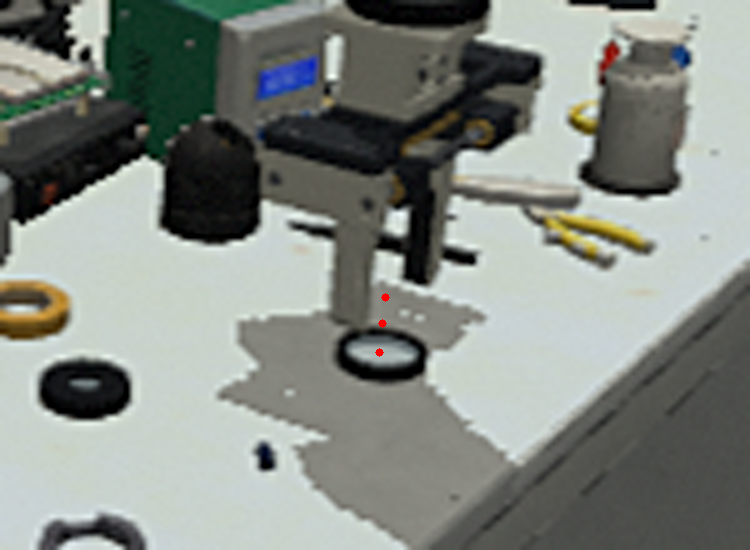

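Both views agree: the fingertips ride about 35 mm above the reported TCP and line up with it in x and y. I'll go down in guarded steps and watch the force.

Call:
carry_out --rows '[{"offset": [0,0.02,0.3],"rotation": [0,0,0],"jaw": 0.85},{"offset": [0,0.02,0.6],"rotation": [0,0,0],"jaw": 0.85},{"offset": [0,0.02,0.8],"rotation": [0,0,0],"jaw": 0.85},{"offset": [0,0.02,0.9],"rotation": [0,0,0],"jaw": 0.85},{"offset": [0,0.02,0.9],"rotation": [0,0,0],"jaw": 0.85},{"offset": [0,0.02,0.9],"rotation": [0,0,0],"jaw": 0.85}]'

```text
time_s: 4.48
eef_pos: [0.4417, -0.28, -0.0189]
ee_rot: [-3.141, 0.002, 0.001]
contact_force: [-0.4, -0.3, 0.1]
opening: 0.0789
gripper_force: 0.0
```

Run:
```python
from h import *
near("wide_lens"); s=robot.sense(); print(s["opening"],s["contact_force"])
c=cap("wrist"); cv2.imwrite("pics/w4c.png",cv2.resize(c["pixels"][180:400,150:490,::-1],None,fx=2.3,fy=2.3))
```

```text
wide_lens 0.67 [ 0.442  -0.2814] ratio 0.96 [269.3, 245.0, 365.3, 338.2]
tcp [ 0.442  -0.2802 -0.0184] yaw -1.572
0.07887447191956042 [ 0.41585103 -0.14076502  0.24316855]
```

View pics/w4c.png

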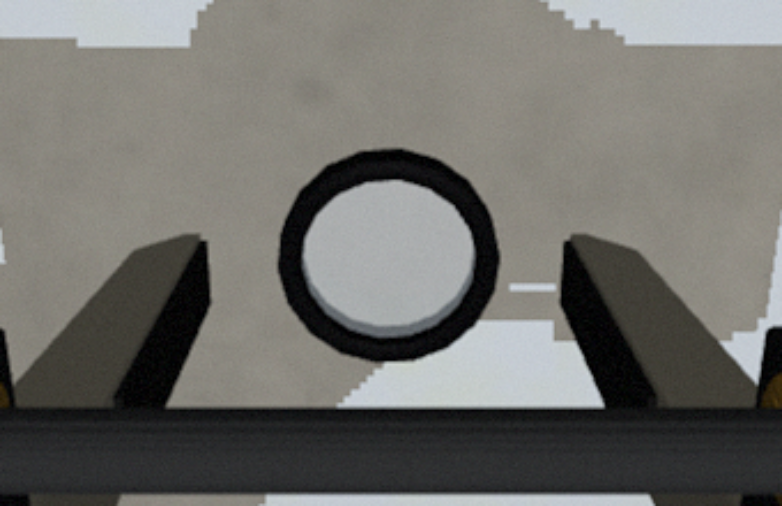

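The lens sits between the pads and nothing is touching. I'll continue down in fine steps.

Call:
carry_out --rows '[{"offset": [0,0,0.2],"rotation": [0,0,0],"jaw": 0.85},{"offset": [0,0,0.35],"rotation": [0,0,0],"jaw": 0.85},{"offset": [0,0,0.45],"rotation": [0,0,0],"jaw": 0.85},{"offset": [0,0,0.5],"rotation": [0,0,0],"jaw": 0.85},{"offset": [0,0,0.52],"rotation": [0,0,0],"jaw": 0.85},{"offset": [0,0,0.52],"rotation": [0,0,0],"jaw": 0.85}]'

```text
time_s: 5.13
eef_pos: [0.4418, -0.28, -0.0317]
ee_rot: [-3.141, 0.002, 0.0]
contact_force: [-0.0, 0.4, -0.2]
opening: 0.0788
gripper_force: 0.0
```

Call:
carry_out --rows '[{"offset": [0,0,0.04],"rotation": [0,0,0],"jaw": 0.85},{"offset": [0,0,0.04],"rotation": [0,0,0],"jaw": 0.85}]'

```text
time_s: 5.3
eef_pos: [0.4419, -0.2802, -0.0325]
ee_rot: [3.142, -0.002, 0.0]
contact_force: [0.3, 0.2, 0.5]
opening: 0.0792
gripper_force: 0.0
```

Run:
```python
from h import *
near("wide_lens"); s=robot.sense(); print(s["opening"],s["contact_force"])
```

```text
wide_lens 0.57 [ 0.4419 -0.2814] ratio 0.93 [266.8, 252.8, 371.9, 350.7]
tcp [ 0.4419 -0.2802 -0.0324] yaw -1.572
0.0788720360795881 [ 0.1972771   0.18739873 -0.14360747]
```

Call:
carry_out --rows '[{"offset": [0,0,0],"rotation": [0,0,0],"jaw": 0.3},{"offset": [0,0,0],"rotation": [0,0,0],"jaw": 0.3},{"offset": [0,0,0],"rotation": [0,0,0],"jaw": 0.3},{"offset": [0,0,0],"rotation": [0,0,0],"jaw": 0.3},{"offset": [0,0,0],"rotation": [0,0,0],"jaw": 0.3},{"offset": [0,0,0],"rotation": [0,0,0],"jaw": 0.3},{"offset": [0,0,0],"rotation": [0,0,0],"jaw": 0.3},{"offset": [0,0,0],"rotation": [0,0,0],"jaw": 0.3}]'

```text
time_s: 6.07
eef_pos: [0.4419, -0.2802, -0.0325]
ee_rot: [-3.142, 0.002, -0.0]
contact_force: [-0.3, -0.2, -0.0]
opening: 0.0515
gripper_force: 30.0
```

Run:
```python
from h import *
near("wide_lens"); s=robot.sense(); print(s["opening"],s["contact_force"],s["gripper_force"])
c=cap("wrist"); cv2.imwrite("pics/w5c.png",cv2.resize(c["pixels"][180:400,150:490,::-1],None,fx=2.3,fy=2.3))
```

```text
wide_lens 0.69 [ 0.442  -0.2805] ratio 0.96 [265.3, 252.5, 369.6, 352.3]
tcp [ 0.4419 -0.2802 -0.0325] yaw -1.572
0.05111979197339711 [-0.02983078  0.05400259 -0.13370474] 30.000024139881134
```

View pics/w5c.png

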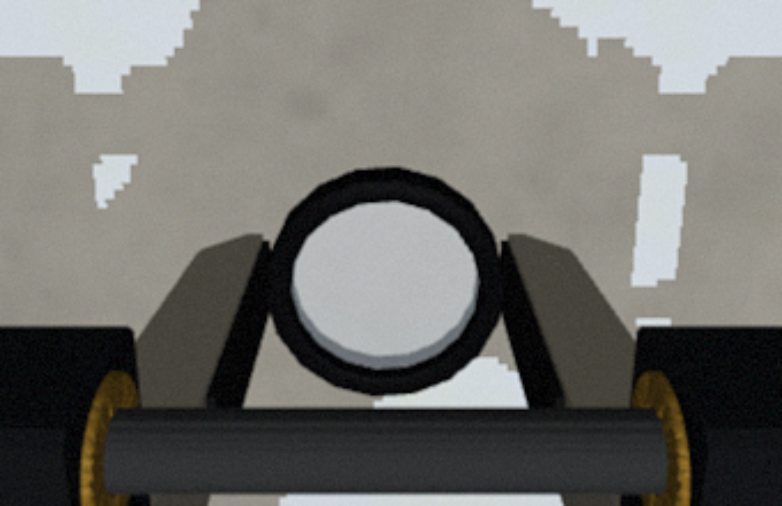

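The lens is gripped: opening 51 mm, 30 N, centred between the pads. Next I'll lift and carry it to the nest.

Call:
carry_out --rows '[{"offset": [0,0,-0.5],"rotation": [0,0,0],"jaw": 0.3},{"offset": [0,0,-1.5],"rotation": [0,0,0],"jaw": 0.3},{"offset": [0,0,-3],"rotation": [0,0,0],"jaw": 0.3},{"offset": [0,0,-4.5],"rotation": [0,0,0],"jaw": 0.3},{"offset": [0,-0.5,-6],"rotation": [0,0,0],"jaw": 0.3},{"offset": [0,-1.5,-7],"rotation": [0,0,0],"jaw": 0.3},{"offset": [0,-3,-7.2],"rotation": [0,0,0],"jaw": 0.3},{"offset": [0,-4.5,-7.2],"rotation": [0,0,0],"jaw": 0.3},{"offset": [0,-6,-7.2],"rotation": [0,0,0],"jaw": 0.3},{"offset": [0,-7.5,-7.2],"rotation": [0,0,0],"jaw": 0.3},{"offset": [0,-9,-7.2],"rotation": [0,0,0],"jaw": 0.3},{"offset": [0,-10.5,-7.2],"rotation": [0,0,0],"jaw": 0.3}]'

```text
time_s: 7.22
eef_pos: [0.4416, -0.0159, 0.1476]
ee_rot: [-3.141, 0.003, 0.0]
contact_force: [1.1, 0.2, -2.1]
opening: 0.0515
gripper_force: 30.0
```

Call:
carry_out --rows '[{"offset": [0,-1.5,0],"rotation": [0,0,0],"jaw": 0.3},{"offset": [0,-3,0],"rotation": [0,0,0],"jaw": 0.3},{"offset": [0,-4.5,0],"rotation": [0,0,0],"jaw": 0.3},{"offset": [-0.2,-6,0],"rotation": [0,0,0],"jaw": 0.3},{"offset": [-0.5,-7.5,0],"rotation": [0,0,0],"jaw": 0.3},{"offset": [-0.8,-9,0],"rotation": [0,0,0],"jaw": 0.3},{"offset": [-1.1,-10,0],"rotation": [0,0,0],"jaw": 0.3},{"offset": [-1.28,-11,0],"rotation": [0,0,0],"jaw": 0.3},{"offset": [-1.28,-11.5,0],"rotation": [0,0,0],"jaw": 0.3},{"offset": [-1.28,-11.5,0],"rotation": [0,0,0],"jaw": 0.3},{"offset": [-1.28,-11.5,0],"rotation": [0,0,0],"jaw": 0.3},{"offset": [-1.28,-11.5,0],"rotation": [0,0,0],"jaw": 0.3}]'

```text
time_s: 8.22
eef_pos: [0.4113, 0.2674, 0.1474]
ee_rot: [3.14, -0.007, -0.0]
contact_force: [-0.1, -0.6, -0.8]
opening: 0.0511
gripper_force: 30.0
```

Run:
```python
from h import *
c=cap("wrist","n1.png")
for k,z in(("nest",0),("nest_seat",.008)):
    for d in robot.place_of(k,"wrist")[:2]: print(k,d["confidence"],np.round(d["at"],1),ray(c,d["at"],z))
near("wide_lens"); s=robot.sense(); print(s["opening"],s["gripper_force"],s["contact_force"])
```

```text
nest_seat 0.8 [313.4 182.3] [0.45134118 0.27009504 0.008     ]
wide_lens 0.94 [0.3246 0.2673] ratio 4.17 [263.8, 252.1, 370.6, 352.0]
tcp [0.4111 0.2686 0.1476] yaw -1.574
0.05113712304455735 30.000020312145352 [-0.26281876  0.46424314  0.04666023]
```

View pics/n1.png

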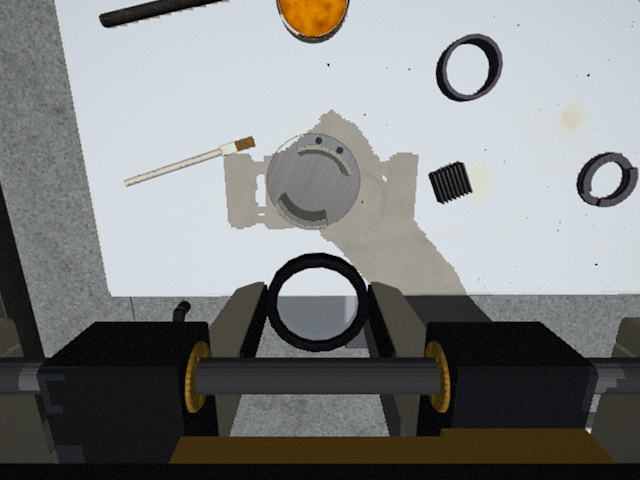

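The grey nest base disc is centred near (314,182), with shells at about (325,163) and (303,210). Its x axis is therefore turned about -22° in the world. I'll now fit the centre and yaw properly.

```bash
cat >> h.py <<'E'
S=.00025
def rect(c,x0,y0,z,half=.06):
    """world patch at height z, image right=-y, up=+x, S m/px"""
    K,R,t=map(np.array,(c["mtx"],c["R"],c["t"])); n=int(2*half/S)
    A=np.array([[0,-S,x0+half],[-S,0,y0+half],[0,0,z],[0,0,1.]])
    Hm=K@np.c_[R,t]@A
    return cv2.warpPerspective(c["pixels"],np.linalg.inv(Hm),(n,n),flags=cv2.INTER_CUBIC)
def circ(im,x0,y0,r,half=.06,rng=.006,mask=None):
    g=cv2.GaussianBlur(cv2.cvtColor(im,cv2.COLOR_RGB2GRAY).astype(np.float32),(0,0),3)
    gx,gy=cv2.Sobel(g,cv2.CV_32F,1,0),cv2.Sobel(g,cv2.CV_32F,0,1)
    a=np.linspace(0,2*np.pi,180,endpoint=False); best=[]
    for dx in np.arange(-rng,rng,.0005):
        for dy in np.arange(-rng,rng,.0005):
            for dr in np.arange(-.001,.0011,.0005):
                u=(half-dy-(r+dr)*np.sin(a))/S; v=(half-dx-(r+dr)*np.cos(a))/S
                u,v=np.clip(u,0,im.shape[1]-1).astype(int),np.clip(v,0,im.shape[0]-1).astype(int)
                q=gx[v,u]*-np.sin(a)+gy[v,u]*-np.cos(a)
                best.append((np.clip(q,-60,60).mean(),x0+dx,y0+dy,r+dr))
    return max(best),min(best)
E
python3 - <<'E'
from h import *
c=cap("wrist"); x0,y0=.451,.270
a=rect(c,x0,y0,.008); b=rect(c,x0,y0,.058)
print("base",np.round(circ(a,x0,y0,.045),4)); print("rim in",np.round(circ(b,x0,y0,.031),4)); print("rim out",np.round(circ(b,x0,y0,.035),4))
o=np.hstack([a,b])[:,:,::-1].copy(); cv2.imwrite("pics/n2.png",cv2.resize(o,(800,400)))
t=cap("top"); ta=rect(t,x0,y0,.008); print("top base",np.round(circ(ta,x0,y0,.045),4))
E
```

```text
base [[30.5287  0.4515  0.271   0.0455]
 [-1.4603  0.4515  0.2675  0.0455]]
rim in [[21.0392  0.452   0.2705  0.0315]
 [-8.3527  0.4495  0.272   0.0305]]
rim out [[19.346   0.4495  0.2715  0.034 ]
 [-5.3425  0.453   0.271   0.034 ]]
top base [[10.692   0.4495  0.2755  0.046 ]
 [-2.8708  0.45    0.266   0.044 ]]
```

View pics/n2.png

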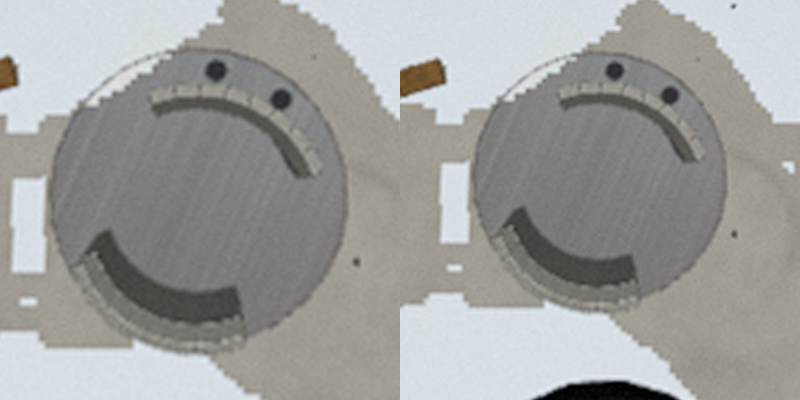

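Left panel: base disc centre at (198,200). Right panel: shell ends at (560,95), (703,155), (497,232) and (638,300). That gives a nest yaw of -24° and a centre of about (0.4517, 0.2708). I'll turn the tool to match and measure again from closer.

Call:
carry_out --rows '[{"offset": [-0.1,-0.45,0.75],"rotation": [0,0,1],"jaw": 0.3},{"offset": [-0.2,-0.9,1.5],"rotation": [0,0,2],"jaw": 0.3},{"offset": [-0.2,-0.9,1.5],"rotation": [0,0,3],"jaw": 0.3},{"offset": [-0.2,-0.9,1.5],"rotation": [0,0,4],"jaw": 0.3},{"offset": [-0.2,-0.9,1.5],"rotation": [0,0,4],"jaw": 0.3},{"offset": [-0.2,-0.9,1.5],"rotation": [0,0,4],"jaw": 0.3},{"offset": [-0.2,-0.9,1.5],"rotation": [0,0,4],"jaw": 0.3}]'

```text
time_s: 9.15
eef_pos: [0.4059, 0.2924, 0.1103]
ee_rot: [-3.073, 0.652, -0.001]
contact_force: [-0.0, -1.6, -1.2]
opening: 0.0512
gripper_force: 30.0
```

Run:
```python
from h import *
c=cap("wrist"); x0,y0=.4517,.2708
a=rect(c,x0,y0,.008); b=rect(c,x0,y0,.058)
print("base",np.round(circ(a,x0,y0,.045)[0],4)); print("rim in",np.round(circ(b,x0,y0,.031)[0],4)); print("yaw",np.degrees(yawnow()))
s=robot.sense(); print(s["eef_pos"])
# held part: silhouette at its height relative to TCP
d=robot.cut_out("wide_lens","wrist")
for e in d[:1]:
    zb=s["eef_pos"][2]+.0325; ext=e["extent"]; u=((ext[0]+ext[2])/2,(ext[1]+ext[3])/2)
    cc=dict(c); cc["t"]=np.array(c["t"])+np.array(c["R"])@[0,0,zb]
    q,_=fitpart(cc,e["pixels"],.010); print("held",q-s["eef_pos"][:2],e["confidence"],_)
plan(.4517,.2708,.07,np.radians(66))
cv2.imwrite("pics/n3.png",cv2.resize(np.hstack([a,b])[:,:,::-1],(800,400)))
```

```text
base [29.8576  0.4522  0.2703  0.045 ]
rim in [24.4282  0.4517  0.2698  0.0315]
yaw -113.99798954786328
[0.40589631 0.29234944 0.1103089 ]
held [ 3.15051365e-05 -3.08208907e-04] 0.91 0.9409598189034908
offset [2.02 0.04 1.61] rotation [-0.01 -0.   -0.  ] rows>= 1.6
```

View pics/n3.png

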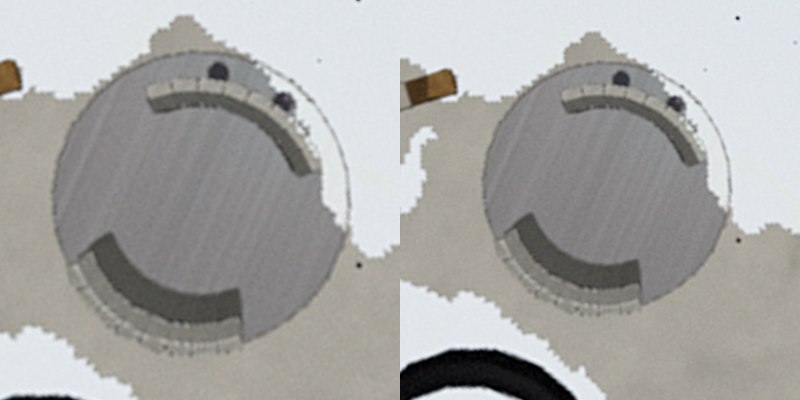

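Call:
carry_out --rows '[{"offset": [1,0.03,0],"rotation": [0,0,0],"jaw": 0.3},{"offset": [2.04,0.05,0],"rotation": [0,0,0],"jaw": 0.3},{"offset": [2.04,0.05,1],"rotation": [0,0,0],"jaw": 0.3},{"offset": [2.04,0.05,2],"rotation": [0,0,0],"jaw": 0.3},{"offset": [2.04,0.05,2.8],"rotation": [0,0,0],"jaw": 0.3},{"offset": [2.04,0.05,3.1],"rotation": [0,0,0],"jaw": 0.3},{"offset": [2.04,0.05,3.1],"rotation": [0,0,0],"jaw": 0.3},{"offset": [2.04,0.05,3.1],"rotation": [0,0,0],"jaw": 0.3}]'

```text
time_s: 9.92
eef_pos: [0.4521, 0.2706, 0.0329]
ee_rot: [-3.072, 0.655, -0.0]
contact_force: [-0.0, -0.2, -0.0]
opening: 0.0513
gripper_force: 30.0
```

Run:
```python
from h import *
s=robot.sense();print(s["eef_pos"],s["contact_force"]); plan(.452,.2703,-.0225,np.radians(66))
c=cap("wrist"); x0,y0=.452,.2703
print("base",np.round(circ(rect(c,x0,y0,.008),x0,y0,.045)[0],4)); print("rim",np.round(circ(rect(c,x0,y0,.058),x0,y0,.031)[0],4))
cv2.imwrite("pics/n4.png",c["pixels"][:,:,::-1])
```

```text
[0.4521015  0.2706006  0.03294401] [-0.03029335 -0.17068587 -0.02758996]
offset [0.   0.01 2.22] rotation [-0.01 -0.   -0.01] rows>= 1.3
base [28.9208  0.453   0.2698  0.0445]
rim [3.61693e+01 4.46000e-01 2.74300e-01 3.00000e-02]
```

View pics/n4.png

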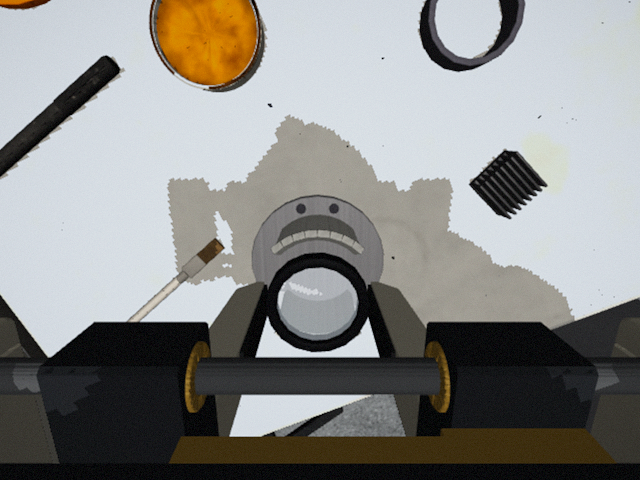

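Lens (centre col 317), shell (272–364) and finger axes all line up, so I'll lower slowly.

Call:
carry_out --rows '[{"offset": [0.01,0.01,0.25],"rotation": [0,0,0],"jaw": 0.3},{"offset": [0.01,0.01,0.5],"rotation": [0,0,0],"jaw": 0.3},{"offset": [0.01,0.01,0.75],"rotation": [0,0,0],"jaw": 0.3},{"offset": [0.01,0.01,0.95],"rotation": [0,0,0],"jaw": 0.3},{"offset": [0.01,0.01,1.1],"rotation": [0,0,0],"jaw": 0.3},{"offset": [0.01,0.01,1.1],"rotation": [0,0,0],"jaw": 0.3}]'

```text
time_s: 10.47
eef_pos: [0.4512, 0.2698, 0.0041]
ee_rot: [3.071, -0.655, -0.002]
contact_force: [0.5, -0.2, -0.3]
opening: 0.0513
gripper_force: 30.0
```

Call:
carry_out --rows '[{"offset": [0,0,0.25],"rotation": [0,0,0],"jaw": 0.3},{"offset": [0,0,0.5],"rotation": [0,0,0],"jaw": 0.3},{"offset": [0,0,0.75],"rotation": [0,0,0],"jaw": 0.3},{"offset": [0,0,0.95],"rotation": [0,0,0],"jaw": 0.3},{"offset": [0,0,1.05],"rotation": [0,0,0],"jaw": 0.3},{"offset": [0,0,1.1],"rotation": [0,0,0],"jaw": 0.3},{"offset": [0,0,1.1],"rotation": [0,0,0],"jaw": 0.3}]'

```text
time_s: 11.05
eef_pos: [0.4517, 0.27, -0.0228]
ee_rot: [3.072, -0.655, -0.001]
contact_force: [0.8, -0.7, -0.3]
opening: 0.0506
gripper_force: 30.0
```

Call:
carry_out --rows '[{"offset": [0,0,0.04],"rotation": [0,0,0],"jaw": 0.3},{"offset": [0,0,0.05],"rotation": [0,0,0],"jaw": 0.3},{"offset": [0,0,0.05],"rotation": [0,0,0],"jaw": 0.7},{"offset": [0,0,0.05],"rotation": [0,0,0],"jaw": 0.8},{"offset": [0,0,0.05],"rotation": [0,0,0],"jaw": 0.8},{"offset": [0,0,0.05],"rotation": [0,0,0],"jaw": 0.8},{"offset": [0,0,0.05],"rotation": [0,0,0],"jaw": 0.8},{"offset": [0,0,0.0],"rotation": [0,0,0],"jaw": 0.8}]'

```text
time_s: 11.72
eef_pos: [0.4517, 0.2701, -0.0225]
ee_rot: [3.072, -0.655, -0.0]
contact_force: [0.2, 0.0, 1.0]
opening: 0.0742
gripper_force: 0.0
```

Call:
carry_out --rows '[{"offset": [0,0,-0.3],"rotation": [0,0,0],"jaw": 0.8},{"offset": [0,0,-1],"rotation": [0,0,0],"jaw": 0.8},{"offset": [0,0,-2],"rotation": [0,0,0],"jaw": 0.8},{"offset": [0,0,-3.2],"rotation": [0,0,0],"jaw": 1},{"offset": [0,0,-4.4],"rotation": [0,0,0],"jaw": 1},{"offset": [-0.5,0,-5.4],"rotation": [0,0,0],"jaw": 1},{"offset": [-1.5,0,-5.6],"rotation": [0,0,0],"jaw": 1},{"offset": [-2,0,-5.6],"rotation": [0,0,0],"jaw": 1},{"offset": [-2,0,-5.6],"rotation": [0,0,0],"jaw": 1},{"offset": [-2,0,-5.6],"rotation": [0,0,0],"jaw": 1}]'

```text
time_s: 12.55
eef_pos: [0.4054, 0.2904, 0.1171]
ee_rot: [3.072, -0.652, -0.001]
contact_force: [0.7, -0.2, 0.2]
opening: 0.093
gripper_force: 0.0
```

```bash
cat >> h.py <<'E'
def nested(k,zb):
    c=cap("wrist"); cc=dict(c); cc["t"]=np.array(c["t"])+np.array(c["R"])@[0,0,zb]
    for e in robot.cut_out(k,"wrist")[:2]:
        q,a=fitpart(cc,e["pixels"],H[k]); print("nested",k,round(e["confidence"],2),np.round(q,4),round(a,2))
    return c
E
python3 - <<'E'
from h import *
s=robot.sense();print(s["eef_pos"],s["opening"])
c=nested("wide_lens",.008); x0,y0=.452,.2703
print("base",np.round(circ(rect(c,x0,y0,.008),x0,y0,.045)[0],4)); print("rim",np.round(circ(rect(c,x0,y0,.058),x0,y0,.031)[0],4))
im=rect(c,x0,y0,.018); print("lens top",np.round(circ(im,x0,y0,.026),4))
cv2.imwrite("pics/n5.png",im[:,:,::-1])
plan(.551,.1355,.1,np.pi/2)
E
```

```text
[0.40542694 0.29037686 0.11710709] 0.09296129427233563
nested wide_lens 0.82 [0.4525 0.2698] 0.93
nested wide_lens 0.58 [0.4531 0.2696] 2.8
base [27.9447  0.452   0.2703  0.045 ]
rim [21.8011  0.4475  0.2643  0.03  ]
lens top [[ 6.00000e+01  4.52000e-01  2.69800e-01  2.55000e-02]
 [-1.44846e+01  4.53500e-01  2.75800e-01  2.50000e-02]]
offset [7.78 3.26 0.68] rotation [ 0.02  0.   -4.02] rows>= 5.1
```

View pics/n5.png

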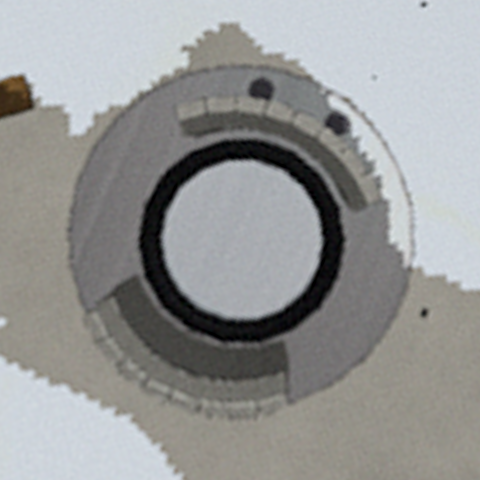

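The wide lens is seated flat and centred: its circle fits at (0.452, 0.270), and the nest base fits at (0.452, 0.270). Next is the spacer.

Call:
carry_out --rows '[{"offset": [1,0.54,0],"rotation": [0,0,0],"jaw": 1},{"offset": [2.3,1.2,0],"rotation": [0,0,0],"jaw": 1},{"offset": [3.7,2,0],"rotation": [0,0,0],"jaw": 1},{"offset": [5.1,2.7,0.3],"rotation": [0,0,0],"jaw": 1},{"offset": [5.8,3.1,0.6],"rotation": [0,0,0],"jaw": 1},{"offset": [6.05,3.26,0.68],"rotation": [0,0,0],"jaw": 1},{"offset": [6.05,3.26,0.68],"rotation": [0,0,0],"jaw": 1},{"offset": [6.05,3.26,0.68],"rotation": [0,0,0],"jaw": 1}]'

```text
time_s: 13.32
eef_pos: [0.5103, 0.1551, 0.0999]
ee_rot: [-3.072, 0.655, 0.003]
contact_force: [-0.6, 0.4, -0.6]
opening: 0.0931
gripper_force: 0.0
```

Run:
```python
from h import *
near("spacer"); c=cap("wrist"); x0,y0=.5515,.136
for z in(.018,): print("top outer",np.round(circ(rect(c,x0,y0,z),x0,y0,.026),4))
t=cap("top"); print("supply front",ray(t,(240,207),0),ray(t,(335,213),0))
plan(.551,.1355,-.030,np.radians(66))
```

```text
spacer 0.84 [0.5493 0.1334] ratio 0.98 [289.0, 151.8, 351.3, 220.1]
tcp [0.5099 0.1567 0.1005] yaw -1.988
top outer [[ 6.0000e+01  5.4950e-01  1.3400e-01  2.5500e-02]
 [-7.9874e+00  5.5650e-01  1.3300e-01  2.5000e-02]]
supply front [0.65533456 0.23934951 0.        ] [0.66443403 0.01101474 0.        ]
offset [1.84 0.12 5.23] rotation [-0.01  0.01  0.02] rows>= 3.3
```

Call:
carry_out --rows '[{"offset": [0.9,0.1,0],"rotation": [0,0,0],"jaw": 1},{"offset": [1.8,0.2,0],"rotation": [0,0,0],"jaw": 1},{"offset": [1.8,0.2,1],"rotation": [0,0,0],"jaw": 1},{"offset": [1.8,0.2,2],"rotation": [0,0,0],"jaw": 1},{"offset": [1.8,0.2,3],"rotation": [0,0,0],"jaw": 1},{"offset": [1.8,0.2,3.6],"rotation": [0,0,0],"jaw": 1},{"offset": [1.8,0.2,3.9],"rotation": [0,0,0],"jaw": 1},{"offset": [1.8,0.2,3.9],"rotation": [0,0,0],"jaw": 1},{"offset": [1.8,0.2,3.9],"rotation": [0,0,0],"jaw": 1}]'

```text
time_s: 14.27
eef_pos: [0.5503, 0.1324, 0.0035]
ee_rot: [-3.072, 0.653, -0.001]
contact_force: [-0.2, 0.2, -0.1]
opening: 0.0928
gripper_force: 0.0
```

Run:
```python
from h import *
near("spacer"); c=cap("wrist"); x0,y0=.5495,.134
print("top outer",np.round(circ(rect(c,x0,y0,.018),x0,y0,.026)[0],4),robot.sense()["contact_force"])
plan(.5495,.1337,-.030,np.radians(66))
```

```text
spacer 0.97 [0.5496 0.1337] ratio 0.96 [267.5, 237.1, 360.9, 328.8]
tcp [0.5511 0.1322 0.0044] yaw -1.99
top outer [4.96965e+01 5.51000e-01 1.33000e-01 2.65000e-02] [ 0.33714343 -0.80387677 -0.33879529]
offset [-0.09 -0.03  1.38] rotation [-0.02 -0.02 -0.01] rows>= 0.8
```

Call:
carry_out --rows '[{"offset": [-0.06,-0.02,0.4],"rotation": [0,0,0],"jaw": 1},{"offset": [-0.06,-0.02,0.8],"rotation": [0,0,0],"jaw": 1},{"offset": [-0.06,-0.02,1.1],"rotation": [0,0,0],"jaw": 0.9},{"offset": [-0.06,-0.02,1.3],"rotation": [0,0,0],"jaw": 0.8},{"offset": [-0.06,-0.02,1.36],"rotation": [0,0,0],"jaw": 0.75},{"offset": [-0.06,-0.02,1.36],"rotation": [0,0,0],"jaw": 0.75},{"offset": [-0.06,-0.02,1.36],"rotation": [0,0,0],"jaw": 0.75}]'

```text
time_s: 15.0
eef_pos: [0.549, 0.1325, -0.0311]
ee_rot: [-3.072, 0.656, -0.0]
contact_force: [-0.1, -0.3, 0.1]
opening: 0.0705
gripper_force: 0.0
```

Run:
```python
from h import *
near("spacer"); print(robot.sense()["contact_force"])
plan(.5495,.1335,-.030,np.radians(66))
```

```text
spacer 0.63 [0.5498 0.1338] ratio 0.95 [258.2, 251.4, 365.5, 356.7]
tcp [ 0.5493  0.1326 -0.0307] yaw -1.991
[ 0.29810751 -1.40871337  0.15516004]
offset [-0.01 -0.04 -0.03] rotation [-0.   -0.01 -0.01] rows>= 0.0
```

Call:
carry_out --rows '[{"offset": [0,0,0],"rotation": [0,0,0],"jaw": 0.3},{"offset": [0,0,0],"rotation": [0,0,0],"jaw": 0.3},{"offset": [0,0,0],"rotation": [0,0,0],"jaw": 0.3},{"offset": [0,0,0],"rotation": [0,0,0],"jaw": 0.3},{"offset": [0,0,0],"rotation": [0,0,0],"jaw": 0.3},{"offset": [0,0,0],"rotation": [0,0,0],"jaw": 0.3},{"offset": [0,0,-0.4],"rotation": [0,0,0],"jaw": 0.3},{"offset": [0,0,-1.2],"rotation": [0,0,0],"jaw": 0.3},{"offset": [0,0,-2.4],"rotation": [0,0,0],"jaw": 0.3},{"offset": [0,0,-3.6],"rotation": [0,0,0],"jaw": 0.3},{"offset": [0,0,-4.8],"rotation": [0,0,0],"jaw": 0.3},{"offset": [0,0,-5.6],"rotation": [0,0,0],"jaw": 0.3}]'

```text
time_s: 16.1
eef_pos: [0.55, 0.1327, 0.1126]
ee_rot: [-3.071, 0.655, -0.006]
contact_force: [0.2, -0.0, -0.2]
opening: 0.0513
gripper_force: 30.0
```

Call:
carry_out --rows '[{"offset": [-0.6,-0.35,0],"rotation": [0,0,0],"jaw": 0.3},{"offset": [-1.7,-1,0],"rotation": [0,0,0],"jaw": 0.3},{"offset": [-2.9,-1.7,0],"rotation": [0,0,0],"jaw": 0.3},{"offset": [-4.1,-2.4,0],"rotation": [0,0,0],"jaw": 0.3},{"offset": [-5.2,-3.05,0],"rotation": [0,0,0],"jaw": 0.3},{"offset": [-5.82,-3.44,0],"rotation": [0,0,0],"jaw": 0.3},{"offset": [-5.82,-3.44,0],"rotation": [0,0,0],"jaw": 0.3},{"offset": [-5.82,-3.44,0],"rotation": [0,0,0],"jaw": 0.3}]'

```text
time_s: 16.77
eef_pos: [0.4506, 0.2711, 0.1095]
ee_rot: [-3.073, 0.651, -0.0]
contact_force: [0.6, -0.5, 0.1]
opening: 0.0515
gripper_force: 30.0
```

```bash
cat >> h.py <<'E'
def held(k,zoff):
    p=[]; c=cap("wrist"); s=robot.sense(); zb=s["eef_pos"][2]+zoff
    cc=dict(c); cc["t"]=np.array(c["t"])+np.array(c["R"])@[0,0,zb]
    R=Ro.from_rotvec(s["ee_rot"])
    for e in robot.cut_out(k,"wrist")[:2]:
        q,a=fitpart(cc,e["pixels"],H[k]); print("held, tool frame mm",np.round(1e3*R.inv().apply(np.r_[q-s["eef_pos"][:2],0]),1),round(e["confidence"],2),round(a,2))
    print(s["eef_pos"],s["opening"],s["gripper_force"],s["contact_force"])
E
python3 - <<'E'
from h import *
held("spacer",.030); plan(.4518,.2701,.0,np.radians(66))
E
```

```text
held, tool frame mm [-1.9 -0.6 -0. ] 0.96 0.97
[0.45168887 0.26957552 0.10947338] 0.051553282974320325 29.999524634331465 [ 0.03450877 -0.51038601 -0.920802  ]
offset [-0.04 -0.04  4.38] rotation [ 0.   -0.01 -0.04] rows>= 2.6
```

Run:
```python
from h import *
for i in range(4): held("spacer",.030)
```

```text
held, tool frame mm [-0.6  0.1 -0. ] 0.6 0.97
[0.45240076 0.26848237 0.10931344] 0.05151394487760085 29.999715629965067 [-0.2246617   0.34587103 -0.82832895]
held, tool frame mm [-0.2  0.4 -0. ] 0.89 0.94
[0.45228125 0.26868928 0.10917554] 0.0516632429781234 29.999854741618037 [ 0.46628195 -0.10914859 -0.65731111]
held, tool frame mm [0.  0.4 0. ] 0.98 0.95
[0.45192817 0.26923981 0.10907981] 0.051512979353512414 29.999873209744692 [ 0.79274896 -0.65610286 -0.22485149]
held, tool frame mm [0.  0.5 0. ] 0.88 0.95
[0.45155061 0.26974451 0.1090116 ] 0.051599051727116645 29.99989760108292 [-0.22993978 -0.03015994 -0.32118632]
```

Call:
carry_out --rows '[{"offset": [0,0,0.6],"rotation": [0,0,0],"jaw": 0.3},{"offset": [0,0,1.4],"rotation": [0,0,0],"jaw": 0.3},{"offset": [0,0,2.1],"rotation": [0,0,0],"jaw": 0.3},{"offset": [0,0,2.5],"rotation": [0,0,0],"jaw": 0.3},{"offset": [0,0,2.6],"rotation": [0,0,0],"jaw": 0.3},{"offset": [0,0,2.6],"rotation": [0,0,0],"jaw": 0.3},{"offset": [0,0,2.6],"rotation": [0,0,0],"jaw": 0.3},{"offset": [0,0,2.6],"rotation": [0,0,0],"jaw": 0.3}]'

```text
time_s: 17.93
eef_pos: [0.452, 0.2709, 0.045]
ee_rot: [-3.071, 0.655, -0.002]
contact_force: [1.5, -1.0, -0.7]
opening: 0.0515
gripper_force: 30.0
```

Run:
```python
from h import *
held("spacer",.030);held("spacer",.030); plan(.4517,.2701,-.0115,np.radians(66))
```

```text
held, tool frame mm [-0.2  0.4 -0. ] 0.84 0.95
held, tool frame mm [23.9  0.5  0. ] 0.36 1.34
[0.45192432 0.27086832 0.04500579] 0.05136504495656171 29.999861558899283 [ 0.81708518 -0.34472624 -0.29881957]
held, tool frame mm [-0.1  0.3 -0. ] 0.75 0.96
[0.45166588 0.27077228 0.04483259] 0.05155513063813555 29.999746335670352 [-0.14423808 -0.93998996 -0.09943455]
offset [0.01 0.02 2.25] rotation [-0.01 -0.01 -0.01] rows>= 1.3
```

Call:
carry_out --rows '[{"offset": [0.01,0.02,0.2],"rotation": [0,0,0],"jaw": 0.3},{"offset": [0.01,0.02,0.45],"rotation": [0,0,0],"jaw": 0.3},{"offset": [0.01,0.02,0.7],"rotation": [0,0,0],"jaw": 0.3},{"offset": [0.01,0.02,0.95],"rotation": [0,0,0],"jaw": 0.3},{"offset": [0.01,0.02,1.2],"rotation": [0,0,0],"jaw": 0.3},{"offset": [0.01,0.02,1.45],"rotation": [0,0,0],"jaw": 0.3},{"offset": [0.01,0.02,1.7],"rotation": [0,0,0],"jaw": 0.3},{"offset": [0.01,0.02,1.9],"rotation": [0,0,0],"jaw": 0.3},{"offset": [0.01,0.02,2.1],"rotation": [0,0,0],"jaw": 0.3},{"offset": [0.01,0.02,2.2],"rotation": [0,0,0],"jaw": 0.3},{"offset": [0.01,0.02,2.25],"rotation": [0,0,0],"jaw": 0.3},{"offset": [0.01,0.02,2.25],"rotation": [0,0,0],"jaw": 0.3}]'

```text
time_s: 19.13
eef_pos: [0.4512, 0.2698, -0.0124]
ee_rot: [3.072, -0.655, -0.0]
contact_force: [0.3, -0.4, 0.2]
opening: 0.0515
gripper_force: 30.0
```

Call:
carry_out --rows '[{"offset": [0,0,0.02],"rotation": [0,0,0],"jaw": 0.3},{"offset": [0,0,0.02],"rotation": [0,0,0],"jaw": 0.3},{"offset": [0,0,0.02],"rotation": [0,0,0],"jaw": 0.65},{"offset": [0,0,0.02],"rotation": [0,0,0],"jaw": 0.8},{"offset": [0,0,0.02],"rotation": [0,0,0],"jaw": 0.8},{"offset": [0,0,0.02],"rotation": [0,0,0],"jaw": 0.8},{"offset": [0,0,0.02],"rotation": [0,0,0],"jaw": 0.8},{"offset": [0,0,0.02],"rotation": [0,0,0],"jaw": 0.8}]'

```text
time_s: 19.8
eef_pos: [0.4512, 0.2699, -0.0127]
ee_rot: [-3.072, 0.655, -0.0]
contact_force: [0.7, 0.2, -0.1]
opening: 0.0744
gripper_force: 0.0
```

Call:
carry_out --rows '[{"offset": [0,0,-0.3],"rotation": [0,0,0],"jaw": 0.8},{"offset": [0,0,-1],"rotation": [0,0,0],"jaw": 0.8},{"offset": [0,0,-2],"rotation": [0,0,0],"jaw": 0.8},{"offset": [0,0,-3.2],"rotation": [0,0,0],"jaw": 1},{"offset": [0,0,-4.2],"rotation": [0,0,0],"jaw": 1},{"offset": [-0.5,0,-5],"rotation": [0,0,0],"jaw": 1},{"offset": [-1.5,0,-5.2],"rotation": [0,0,0],"jaw": 1},{"offset": [-2,0,-5.2],"rotation": [0,0,0],"jaw": 1},{"offset": [-2,0,-5.2],"rotation": [0,0,0],"jaw": 1},{"offset": [-2,0,-5.2],"rotation": [0,0,0],"jaw": 1},{"offset": [-2,0,-5.2],"rotation": [0,0,0],"jaw": 1}]'

```text
time_s: 20.72
eef_pos: [0.4061, 0.2894, 0.1167]
ee_rot: [3.071, -0.656, 0.0]
contact_force: [-0.4, -0.1, 0.0]
opening: 0.0929
gripper_force: 0.0
```

Run:
```python
from h import *
c=nested("spacer",.018); x0,y0=.452,.2703
print("base",np.round(circ(rect(c,x0,y0,.008),x0,y0,.045)[0],4))
for z in(.036,.040,.032): print(z,"spacer top",np.round(circ(rect(c,x0,y0,z),x0,y0,.026)[0],4))
plan(.551,-.140,.1,np.radians(66))
```

```text
nested spacer 0.62 [0.4513 0.2692] 0.96
nested spacer 0.39 [0.4546 0.2687] 2.48
base [29.0213  0.452   0.2703  0.045 ]
0.036 spacer top [4.91445e+01 4.51000e-01 2.69800e-01 2.60000e-02]
0.04 spacer top [4.92629e+01 4.51500e-01 2.69800e-01 2.55000e-02]
0.032 spacer top [4.81572e+01 4.51000e-01 2.69800e-01 2.60000e-02]
offset [12.31 13.29  0.69] rotation [ 0.01 -0.   -0.03] rows>= 10.9
```

The spacer is seated within about 1 mm of the axis. Next is the small lens.

Call:
carry_out --rows '[{"offset": [0.5,0.63,0],"rotation": [0,0,0],"jaw": 1},{"offset": [1.4,1.8,0],"rotation": [0,0,0],"jaw": 1},{"offset": [2.3,2.9,0],"rotation": [0,0,0],"jaw": 1},{"offset": [3.2,4.1,0],"rotation": [0,0,0],"jaw": 1},{"offset": [4.1,5.2,0],"rotation": [0,0,0],"jaw": 1},{"offset": [5,6.35,0],"rotation": [0,0,0],"jaw": 1},{"offset": [5.9,7.5,0],"rotation": [0,0,0],"jaw": 1},{"offset": [6.8,8.6,0],"rotation": [0,0,0],"jaw": 1},{"offset": [7.7,9.8,0],"rotation": [0,0,0],"jaw": 1},{"offset": [8.6,10.9,0],"rotation": [0,0,0],"jaw": 1},{"offset": [9.4,11.9,0.3],"rotation": [0,0,0],"jaw": 1},{"offset": [10,12.7,0.6],"rotation": [0,0,0],"jaw": 1}]'

```text
time_s: 21.82
eef_pos: [0.5051, -0.1064, 0.102]
ee_rot: [3.069, -0.662, 0.003]
contact_force: [-0.4, -0.0, 0.1]
opening: 0.0929
gripper_force: 0.0
```

Call:
carry_out --rows '[{"offset": [0.4,0.5,0],"rotation": [0,0,0],"jaw": 1},{"offset": [0.5,0.63,0],"rotation": [0,0,0],"jaw": 1},{"offset": [0.5,0.63,0],"rotation": [0,0,0],"jaw": 1},{"offset": [0.5,0.63,0],"rotation": [0,0,0],"jaw": 1},{"offset": [0.5,0.63,0],"rotation": [0,0,0],"jaw": 1},{"offset": [0.5,0.63,0],"rotation": [0,0,0],"jaw": 1}]'

```text
time_s: 22.32
eef_pos: [0.5092, -0.1192, 0.1024]
ee_rot: [-3.072, 0.651, 0.0]
contact_force: [-0.2, -0.2, 0.0]
opening: 0.0929
gripper_force: 0.0
```

Run:
```python
from h import *
near("small_lens"); c=cap("wrist"); x0,y0=.551,-.140
print("top outer",np.round(circ(rect(c,x0,y0,.012),x0,y0,.026)[0],4))
near("small_lens")
plan(.551,-.140,.004,np.radians(66))
```

```text
small_lens 0.57 [ 0.5496 -0.1434] ratio 0.94 [293.3, 146.0, 355.5, 209.5]
tcp [ 0.5093 -0.1197  0.1025] yaw -1.989
top outer [ 6.00e+01  5.50e-01 -1.43e-01  2.55e-02]
small_lens 0.95 [ 0.5498 -0.1435] ratio 0.93 [293.0, 146.3, 354.3, 208.0]
tcp [ 0.5093 -0.1205  0.1024] yaw -1.99
offset [1.84 0.03 3.94] rotation [-0. -0. -0.] rows>= 2.6
```

Call:
carry_out --rows '[{"offset": [0.9,0.1,0],"rotation": [0,0,0],"jaw": 1},{"offset": [1.85,0.17,0],"rotation": [0,0,0],"jaw": 1},{"offset": [1.85,0.17,1],"rotation": [0,0,0],"jaw": 1},{"offset": [1.85,0.17,2],"rotation": [0,0,0],"jaw": 1},{"offset": [1.85,0.17,3],"rotation": [0,0,0],"jaw": 1},{"offset": [1.85,0.17,3.6],"rotation": [0,0,0],"jaw": 1},{"offset": [1.85,0.17,3.9],"rotation": [0,0,0],"jaw": 1},{"offset": [1.85,0.17,3.9],"rotation": [0,0,0],"jaw": 1},{"offset": [1.85,0.17,3.9],"rotation": [0,0,0],"jaw": 1},{"offset": [1.85,0.17,3.9],"rotation": [0,0,0],"jaw": 1}]'

```text
time_s: 23.4
eef_pos: [0.5508, -0.1441, 0.0059]
ee_rot: [3.072, -0.655, 0.004]
contact_force: [-0.2, -0.1, -0.8]
opening: 0.093
gripper_force: 0.0
```

Run:
```python
from h import *
near("small_lens");near("small_lens")
plan(.5498,-.1433,-.031,np.radians(66))
```

```text
small_lens 0.7 [ 0.5495 -0.1432] ratio 0.93 [275.3, 233.2, 357.8, 319.2]
tcp [ 0.5508 -0.1441  0.0061] yaw -1.991
small_lens 0.88 [ 0.5495 -0.1433] ratio 0.93 [275.4, 233.9, 357.2, 316.8]
small_lens 0.38 [ 0.4634 -0.0196] ratio 0.46 [168.6, 427.4, 244.9, 461.1]
tcp [ 0.5504 -0.144   0.0058] yaw -1.991
offset [-0.04 -0.01  1.47] rotation [-0.   -0.02 -0.01] rows>= 0.9
```

Call:
carry_out --rows '[{"offset": [-0.05,-0.01,0.4],"rotation": [0,0,0],"jaw": 1},{"offset": [-0.05,-0.01,0.8],"rotation": [0,0,0],"jaw": 1},{"offset": [-0.05,-0.01,1.1],"rotation": [0,0,0],"jaw": 0.9},{"offset": [-0.05,-0.01,1.35],"rotation": [0,0,0],"jaw": 0.8},{"offset": [-0.05,-0.01,1.47],"rotation": [0,0,0],"jaw": 0.75},{"offset": [-0.05,-0.01,1.47],"rotation": [0,0,0],"jaw": 0.75},{"offset": [-0.05,-0.01,1.47],"rotation": [0,0,0],"jaw": 0.75},{"offset": [-0.05,-0.01,1.47],"rotation": [0,0,0],"jaw": 0.75}]'

```text
time_s: 24.27
eef_pos: [0.5486, -0.1431, -0.0322]
ee_rot: [3.072, -0.655, -0.0]
contact_force: [-0.7, 0.2, 0.6]
opening: 0.0699
gripper_force: 0.0
```

Run:
```python
from h import *
near("small_lens"); held("small_lens",.031)
```

```text
small_lens 0.57 [ 0.5496 -0.1432] ratio 0.92 [265.6, 247.9, 365.3, 349.6]
tcp [ 0.5486 -0.1431 -0.0321] yaw -1.991
held, tool frame mm [ 0.3 -0.4  0. ] 0.96 0.95
[ 0.54866932 -0.14313341 -0.03202412] 0.06965436420778379 0.0 [ 0.97809088 -0.35700193 -0.19755416]
```

Call:
carry_out --rows '[{"offset": [0,0,0],"rotation": [0,0,0],"jaw": 0.3},{"offset": [0,0,0],"rotation": [0,0,0],"jaw": 0.3},{"offset": [0,0,0],"rotation": [0,0,0],"jaw": 0.3},{"offset": [0,0,0],"rotation": [0,0,0],"jaw": 0.3},{"offset": [0,0,0],"rotation": [0,0,0],"jaw": 0.3},{"offset": [0,0,0],"rotation": [0,0,0],"jaw": 0.3},{"offset": [0,0,-0.4],"rotation": [0,0,0],"jaw": 0.3},{"offset": [0,0,-1.2],"rotation": [0,0,0],"jaw": 0.3},{"offset": [0,0,-2.4],"rotation": [0,0,0],"jaw": 0.3},{"offset": [0,0,-3.6],"rotation": [0,0,0],"jaw": 0.3},{"offset": [0,0,-4.8],"rotation": [0,0,0],"jaw": 0.3},{"offset": [0,0,-5.6],"rotation": [0,0,0],"jaw": 0.3}]'

```text
time_s: 25.47
eef_pos: [0.5498, -0.1435, 0.1117]
ee_rot: [3.072, -0.655, 0.007]
contact_force: [-0.0, 0.6, -0.5]
opening: 0.0505
gripper_force: 30.0
```

Call:
carry_out --rows '[{"offset": [-0.5,-0.65,0],"rotation": [0,0,0],"jaw": 0.3},{"offset": [-1.4,-1.85,0],"rotation": [0,0,0],"jaw": 0.3},{"offset": [-2.3,-3.05,0],"rotation": [0,0,0],"jaw": 0.3},{"offset": [-3.2,-4.2,0],"rotation": [0,0,0],"jaw": 0.3},{"offset": [-4.1,-5.4,0],"rotation": [0,0,0],"jaw": 0.3},{"offset": [-5,-6.6,0],"rotation": [0,0,0],"jaw": 0.3},{"offset": [-5.9,-7.8,0],"rotation": [0,0,0],"jaw": 0.3},{"offset": [-6.8,-9,0],"rotation": [0,0,0],"jaw": 0.3},{"offset": [-7.7,-10.1,0],"rotation": [0,0,0],"jaw": 0.3},{"offset": [-8.5,-11.2,0],"rotation": [0,0,0],"jaw": 0.3},{"offset": [-9.2,-12.1,0],"rotation": [0,0,0],"jaw": 0.3},{"offset": [-9.7,-12.8,0],"rotation": [0,0,0],"jaw": 0.3}]'

```text
time_s: 26.47
eef_pos: [0.4563, 0.2515, 0.1087]
ee_rot: [-3.072, 0.649, 0.001]
contact_force: [0.2, -0.5, -0.7]
opening: 0.0507
gripper_force: 30.0
```

Call:
carry_out --rows '[{"offset": [-0.35,-0.5,0],"rotation": [0,0,0],"jaw": 0.3},{"offset": [-0.57,-0.73,0.2],"rotation": [0,0,0],"jaw": 0.3},{"offset": [-0.57,-0.73,0.6],"rotation": [0,0,0],"jaw": 0.3},{"offset": [-0.57,-0.73,1.2],"rotation": [0,0,0],"jaw": 0.3},{"offset": [-0.57,-0.73,1.6],"rotation": [0,0,0],"jaw": 0.3},{"offset": [-0.57,-0.73,1.8],"rotation": [0,0,0],"jaw": 0.3},{"offset": [-0.57,-0.73,1.8],"rotation": [0,0,0],"jaw": 0.3},{"offset": [-0.57,-0.73,1.8],"rotation": [0,0,0],"jaw": 0.3},{"offset": [-0.57,-0.73,1.8],"rotation": [0,0,0],"jaw": 0.3},{"offset": [-0.57,-0.73,1.8],"rotation": [0,0,0],"jaw": 0.3}]'

```text
time_s: 27.3
eef_pos: [0.4529, 0.2705, 0.0636]
ee_rot: [-3.071, 0.656, -0.002]
contact_force: [0.4, 0.1, -0.5]
opening: 0.0505
gripper_force: 30.0
```

Run:
```python
from h import *
for i in range(3): held("small_lens",.032)
plan(.4517,.2701,.004,np.radians(66))
```

```text
held, tool frame mm [1.  0.4 0. ] 0.73 0.95
[0.45276784 0.27059199 0.06362537] 0.05035317262809135 29.999931952916086 [-0.22073527  1.14656861 -0.09426949]
held, tool frame mm [0.8 0.4 0. ] 0.64 0.93
[0.45258965 0.27064124 0.06352131] 0.05049541102907166 29.999774051830173 [-1.05993445 -0.00804515 -0.53218811]
held, tool frame mm [0.8 0.2 0. ] 0.81 0.93
[0.45241374 0.2706186  0.06335101] 0.05022685511797341 29.999790033325553 [-0.42952151 -0.54653309  0.68040239]
offset [-0.02  0.03  2.37] rotation [-0.   -0.   -0.01] rows>= 1.4
```

Call:
carry_out --rows '[{"offset": [-0.05,0.02,0.2],"rotation": [0,0,0],"jaw": 0.3},{"offset": [-0.05,0.02,0.45],"rotation": [0,0,0],"jaw": 0.3},{"offset": [-0.05,0.02,0.7],"rotation": [0,0,0],"jaw": 0.3},{"offset": [-0.05,0.02,0.95],"rotation": [0,0,0],"jaw": 0.3},{"offset": [-0.05,0.02,1.2],"rotation": [0,0,0],"jaw": 0.3},{"offset": [-0.05,0.02,1.45],"rotation": [0,0,0],"jaw": 0.3},{"offset": [-0.05,0.02,1.7],"rotation": [0,0,0],"jaw": 0.3},{"offset": [-0.05,0.02,1.95],"rotation": [0,0,0],"jaw": 0.3},{"offset": [-0.05,0.02,2.15],"rotation": [0,0,0],"jaw": 0.3},{"offset": [-0.05,0.02,2.28],"rotation": [0,0,0],"jaw": 0.3},{"offset": [-0.05,0.02,2.34],"rotation": [0,0,0],"jaw": 0.3},{"offset": [-0.05,0.02,2.34],"rotation": [0,0,0],"jaw": 0.3}]'

```text
time_s: 28.6
eef_pos: [0.4509, 0.2705, 0.0044]
ee_rot: [3.072, -0.655, -0.0]
contact_force: [-0.3, -0.6, -0.1]
opening: 0.0505
gripper_force: 30.0
```

Call:
carry_out --rows '[{"offset": [0,0,0.02],"rotation": [0,0,0],"jaw": 0.3},{"offset": [0,0,0.02],"rotation": [0,0,0],"jaw": 0.3},{"offset": [0,0,0.02],"rotation": [0,0,0],"jaw": 0.65},{"offset": [0,0,0.02],"rotation": [0,0,0],"jaw": 0.8},{"offset": [0,0,0.02],"rotation": [0,0,0],"jaw": 0.8},{"offset": [0,0,0.02],"rotation": [0,0,0],"jaw": 0.8},{"offset": [0,0,0.02],"rotation": [0,0,0],"jaw": 0.8},{"offset": [0,0,0.02],"rotation": [0,0,0],"jaw": 0.8}]'

```text
time_s: 29.27
eef_pos: [0.451, 0.2705, 0.0041]
ee_rot: [-3.072, 0.655, -0.0]
contact_force: [0.5, -0.6, -0.5]
opening: 0.0745
gripper_force: 0.0
```

Call:
carry_out --rows '[{"offset": [0,0,-0.3],"rotation": [0,0,0],"jaw": 0.8},{"offset": [0,0,-1],"rotation": [0,0,0],"jaw": 0.8},{"offset": [0,0,-2],"rotation": [0,0,0],"jaw": 0.8},{"offset": [0,0,-3.2],"rotation": [0,0,0],"jaw": 1},{"offset": [-0.3,0,-4.2],"rotation": [0,0,0],"jaw": 1},{"offset": [-1,0,-4.5],"rotation": [0,0,0],"jaw": 1},{"offset": [-1.7,0,-4.5],"rotation": [0,0,0],"jaw": 1},{"offset": [-2,0,-4.5],"rotation": [0,0,0],"jaw": 1},{"offset": [-2,0,-4.5],"rotation": [0,0,0],"jaw": 1},{"offset": [-2,0,-4.5],"rotation": [0,0,0],"jaw": 1},{"offset": [-2,0,-4.5],"rotation": [0,0,0],"jaw": 1}]'

```text
time_s: 30.18
eef_pos: [0.4062, 0.2902, 0.1163]
ee_rot: [3.072, -0.657, 0.001]
contact_force: [-0.3, -0.5, 0.5]
opening: 0.0932
gripper_force: 0.0
```

Run:
```python
from h import *
c=nested("small_lens",.036); x0,y0=.452,.2703
print("base",np.round(circ(rect(c,x0,y0,.008),x0,y0,.045)[0],4))
for z in(.048,): print(z,"top",np.round(circ(rect(c,x0,y0,z),x0,y0,.026)[0],4))
plan(.4535,-.0105,.1,np.radians(66))
```

```text
nested small_lens 0.97 [0.4519 0.2699] 0.95
base [28.9295  0.452   0.2703  0.045 ]
0.048 top [5.82618e+01 4.51500e-01 2.69800e-01 2.55000e-02]
offset [ 6.65 10.19  0.66] rotation [ 0.01 -0.   -0.03] rows>= 7.3
```

The small lens is seated. Last is the locking ring.

Call:
carry_out --rows '[{"offset": [0.4,0.7,0],"rotation": [0,0,0],"jaw": 1},{"offset": [1.1,1.9,0],"rotation": [0,0,0],"jaw": 1},{"offset": [1.9,3.3,0],"rotation": [0,0,0],"jaw": 1},{"offset": [2.7,4.7,0],"rotation": [0,0,0],"jaw": 1},{"offset": [3.5,6.1,0],"rotation": [0,0,0],"jaw": 1},{"offset": [4.3,7.5,0],"rotation": [0,0,0],"jaw": 1},{"offset": [5,8.8,0],"rotation": [0,0,0],"jaw": 1},{"offset": [5.5,9.7,0],"rotation": [0,0,0],"jaw": 1},{"offset": [5.8,10.2,0],"rotation": [0,0,0],"jaw": 1},{"offset": [5.8,10.2,0],"rotation": [0,0,0],"jaw": 1},{"offset": [5.8,10.2,0],"rotation": [0,0,0],"jaw": 1},{"offset": [5.8,10.2,0],"rotation": [0,0,0],"jaw": 1}]'

```text
time_s: 31.28
eef_pos: [0.4337, 0.0001, 0.1163]
ee_rot: [-3.072, 0.653, 0.001]
contact_force: [-0.4, 0.3, 0.2]
opening: 0.0931
gripper_force: 0.0
```

Run:
```python
from h import *
for i in range(3): near("lock_ring")
plan(.4535,-.0105,.006,np.radians(66))
```

```text
lock_ring 0.7 [ 0.4525 -0.013 ] ratio 0.95 [294.2, 176.2, 353.4, 233.3]
tcp [0.4336 0.0006 0.1164] yaw -1.988
lock_ring 0.77 [ 0.4527 -0.0132] ratio 0.95 [294.2, 174.9, 352.8, 228.9]
tcp [4.336e-01 4.000e-04 1.164e-01] yaw -1.988
lock_ring 0.77 [ 0.4525 -0.0131] ratio 0.94 [293.7, 175.1, 353.3, 231.3]
tcp [ 4.336e-01 -1.000e-04  1.165e-01] yaw -1.989
offset [0.9  0.06 4.42] rotation [-0.    0.    0.01] rows>= 2.7
```

Call:
carry_out --rows '[{"offset": [0.5,0.1,0],"rotation": [0,0,0],"jaw": 1},{"offset": [0.91,0.17,0.3],"rotation": [0,0,0],"jaw": 1},{"offset": [0.91,0.17,1.3],"rotation": [0,0,0],"jaw": 1},{"offset": [0.91,0.17,2.4],"rotation": [0,0,0],"jaw": 1},{"offset": [0.91,0.17,3.5],"rotation": [0,0,0],"jaw": 1},{"offset": [0.91,0.17,4.2],"rotation": [0,0,0],"jaw": 1},{"offset": [0.91,0.17,4.4],"rotation": [0,0,0],"jaw": 1},{"offset": [0.91,0.17,4.4],"rotation": [0,0,0],"jaw": 1},{"offset": [0.91,0.17,4.4],"rotation": [0,0,0],"jaw": 1},{"offset": [0.91,0.17,4.4],"rotation": [0,0,0],"jaw": 1}]'

```text
time_s: 32.42
eef_pos: [0.4537, -0.0143, 0.0074]
ee_rot: [-3.072, 0.655, -0.004]
contact_force: [-0.2, 0.4, 0.2]
opening: 0.0934
gripper_force: 0.0
```

Run:
```python
from h import *
for i in range(2): near("lock_ring")
plan(.4526,-.0131,-.0325,np.radians(66))
```

```text
lock_ring 0.96 [ 0.4525 -0.0129] ratio 0.93 [275.1, 237.0, 361.0, 313.0]
tcp [ 0.4537 -0.0142  0.0076] yaw -1.991
lock_ring 0.62 [ 0.4523 -0.0129] ratio 0.94 [275.5, 236.7, 358.5, 316.9]
tcp [ 0.4534 -0.0142  0.0074] yaw -1.991
offset [-0.05 -0.02  1.6 ] rotation [-0.01 -0.02 -0.01] rows>= 1.0
```

Call:
carry_out --rows '[{"offset": [-0.06,-0.03,0.4],"rotation": [0,0,0],"jaw": 1},{"offset": [-0.06,-0.03,0.8],"rotation": [0,0,0],"jaw": 1},{"offset": [-0.06,-0.03,1.2],"rotation": [0,0,0],"jaw": 0.9},{"offset": [-0.06,-0.03,1.45],"rotation": [0,0,0],"jaw": 0.8},{"offset": [-0.06,-0.03,1.57],"rotation": [0,0,0],"jaw": 0.75},{"offset": [-0.06,-0.03,1.57],"rotation": [0,0,0],"jaw": 0.75},{"offset": [-0.06,-0.03,1.57],"rotation": [0,0,0],"jaw": 0.75},{"offset": [-0.06,-0.03,1.57],"rotation": [0,0,0],"jaw": 0.75}]'

```text
time_s: 33.28
eef_pos: [0.4519, -0.0129, -0.0324]
ee_rot: [-3.072, 0.655, -0.001]
contact_force: [-0.1, -0.5, -0.4]
opening: 0.0698
gripper_force: 0.0
```

Run:
```python
from h import *
near("lock_ring"); held("lock_ring",.0325)
```

```text
lock_ring 0.74 [ 0.4523 -0.0128] ratio 0.94 [262.3, 252.1, 369.7, 348.2]
tcp [ 0.4518 -0.0129 -0.0324] yaw -1.991
held, tool frame mm [ 0.5 -0.4  0. ] 0.95 0.93
[ 0.45175951 -0.01290704 -0.03246974] 0.06974474295163512 0.0 [ 0.0916676   1.14797768 -1.05945633]
```

Call:
carry_out --rows '[{"offset": [0,0,0],"rotation": [0,0,0],"jaw": 0.3},{"offset": [0,0,0],"rotation": [0,0,0],"jaw": 0.3},{"offset": [0,0,0],"rotation": [0,0,0],"jaw": 0.3},{"offset": [0,0,0],"rotation": [0,0,0],"jaw": 0.3},{"offset": [0,0,0],"rotation": [0,0,0],"jaw": 0.3},{"offset": [0,0,0],"rotation": [0,0,0],"jaw": 0.3},{"offset": [0,0,-0.4],"rotation": [0,0,0],"jaw": 0.3},{"offset": [0,0,-1.2],"rotation": [0,0,0],"jaw": 0.3},{"offset": [0,0,-2.4],"rotation": [0,0,0],"jaw": 0.3},{"offset": [0,0,-3.6],"rotation": [0,0,0],"jaw": 0.3},{"offset": [0,0,-4.8],"rotation": [0,0,0],"jaw": 0.3},{"offset": [0,0,-5.6],"rotation": [0,0,0],"jaw": 0.3}]'

```text
time_s: 34.48
eef_pos: [0.4523, -0.013, 0.1097]
ee_rot: [-3.072, 0.655, -0.004]
contact_force: [1.6, -0.0, -0.4]
opening: 0.0506
gripper_force: 30.0
```

Call:
carry_out --rows '[{"offset": [-0.3,-0.65,0],"rotation": [0,0,0],"jaw": 0.3},{"offset": [-0.8,-1.8,0],"rotation": [0,0,0],"jaw": 0.3},{"offset": [-1.4,-3.1,0],"rotation": [0,0,0],"jaw": 0.3},{"offset": [-2,-4.5,0],"rotation": [0,0,0],"jaw": 0.3},{"offset": [-2.6,-5.9,0],"rotation": [0,0,0],"jaw": 0.3},{"offset": [-3.3,-7.3,0],"rotation": [0,0,0],"jaw": 0.3},{"offset": [-3.9,-8.7,0],"rotation": [0,0,0],"jaw": 0.3},{"offset": [-4.4,-9.7,0],"rotation": [0,0,0],"jaw": 0.3},{"offset": [-4.63,-10.35,0],"rotation": [0,0,0],"jaw": 0.3},{"offset": [-4.63,-10.35,0.5],"rotation": [0,0,0],"jaw": 0.3},{"offset": [-4.63,-10.35,1],"rotation": [0,0,0],"jaw": 0.3},{"offset": [-4.63,-10.35,1.4],"rotation": [0,0,0],"jaw": 0.3}]'

```text
time_s: 35.48
eef_pos: [0.4507, 0.2708, 0.0713]
ee_rot: [3.072, -0.653, -0.001]
contact_force: [0.3, -0.8, -0.4]
opening: 0.0504
gripper_force: 30.0
```

Call:
carry_out --rows '[{"offset": [0,0,0.1],"rotation": [0,0,0],"jaw": 0.3},{"offset": [0,0,0.1],"rotation": [0,0,0],"jaw": 0.3},{"offset": [0,0,0.1],"rotation": [0,0,0],"jaw": 0.3},{"offset": [0,0,0.1],"rotation": [0,0,0],"jaw": 0.3},{"offset": [0,0,0.1],"rotation": [0,0,0],"jaw": 0.3},{"offset": [0,0,0.1],"rotation": [0,0,0],"jaw": 0.3}]'

```text
time_s: 35.98
eef_pos: [0.4519, 0.2707, 0.0704]
ee_rot: [-3.071, 0.656, -0.001]
contact_force: [0.2, -0.2, -1.1]
opening: 0.0504
gripper_force: 30.0
```

Run:
```python
from h import *
for i in range(3): held("lock_ring",.0324)
plan(.4517,.2701,.0156,np.radians(66))
```

```text
[0.45178835 0.27065072 0.07025256] 0.05066352713866224 29.999963042791933 [ 0.21130663 -0.33678898 -0.81935142]
held, tool frame mm [ 0.5  0.4 -0. ] 0.79 0.93
[0.45165862 0.27064889 0.07009814] 0.049904947229975107 29.999940083362162 [-0.20595933 -0.24306097 -0.46047526]
held, tool frame mm [ 0.4  0.3 -0. ] 0.88 0.93
[0.45156851 0.27058053 0.06995693] 0.050223625291467025 29.999968880438246 [ 0.19235544  0.16945806 -0.57869394]
offset [0.02 0.02 2.17] rotation [-0.   -0.   -0.01] rows>= 1.3
```

Call:
carry_out --rows '[{"offset": [0,0.02,0.2],"rotation": [0,0,0],"jaw": 0.3},{"offset": [0,0.02,0.45],"rotation": [0,0,0],"jaw": 0.3},{"offset": [0,0.02,0.7],"rotation": [0,0,0],"jaw": 0.3},{"offset": [0,0.02,0.95],"rotation": [0,0,0],"jaw": 0.3},{"offset": [0,0.02,1.2],"rotation": [0,0,0],"jaw": 0.3},{"offset": [0,0.02,1.45],"rotation": [0,0,0],"jaw": 0.3},{"offset": [0,0.02,1.7],"rotation": [0,0,0],"jaw": 0.3},{"offset": [0,0.02,1.9],"rotation": [0,0,0],"jaw": 0.3},{"offset": [0,0.02,2.05],"rotation": [0,0,0],"jaw": 0.3},{"offset": [0,0.02,2.14],"rotation": [0,0,0],"jaw": 0.3},{"offset": [0,0.02,2.14],"rotation": [0,0,0],"jaw": 0.3},{"offset": [0,0.02,2.14],"rotation": [0,0,0],"jaw": 0.3}]'

```text
time_s: 37.28
eef_pos: [0.4514, 0.2701, 0.0163]
ee_rot: [-3.072, 0.655, -0.0]
contact_force: [0.8, -0.1, -1.3]
opening: 0.0504
gripper_force: 30.0
```

Call:
carry_out --rows '[{"offset": [0,0,0.02],"rotation": [0,0,0],"jaw": 0.3},{"offset": [0,0,0.03],"rotation": [0,0,0],"jaw": 0.3},{"offset": [0,0,0.03],"rotation": [0,0,0],"jaw": 0.65},{"offset": [0,0,0.03],"rotation": [0,0,0],"jaw": 0.8},{"offset": [0,0,0.03],"rotation": [0,0,0],"jaw": 0.8},{"offset": [0,0,0.03],"rotation": [0,0,0],"jaw": 0.8},{"offset": [0,0,0.03],"rotation": [0,0,0],"jaw": 0.8},{"offset": [0,0,0.03],"rotation": [0,0,0],"jaw": 0.8}]'

```text
time_s: 37.95
eef_pos: [0.4513, 0.2701, 0.0156]
ee_rot: [-3.072, 0.655, -0.0]
contact_force: [0.2, -0.2, -0.4]
opening: 0.0744
gripper_force: 0.0
```

Call:
carry_out --rows '[{"offset": [0,0,-0.3],"rotation": [0,0,0],"jaw": 0.8},{"offset": [0,0,-1],"rotation": [0,0,0],"jaw": 0.8},{"offset": [0,0,-2],"rotation": [0,0,0],"jaw": 0.8},{"offset": [0,0,-3.2],"rotation": [0,0,0],"jaw": 1},{"offset": [-0.5,0,-4],"rotation": [0,0,0],"jaw": 1},{"offset": [-1.5,0,-4.2],"rotation": [0,0,0],"jaw": 1},{"offset": [-2,0,-4.2],"rotation": [0,0,0],"jaw": 1},{"offset": [-2,0,-4.2],"rotation": [0,0,0],"jaw": 1},{"offset": [-2,0,-4.2],"rotation": [0,0,0],"jaw": 1},{"offset": [-2,0,-4.2],"rotation": [0,0,0],"jaw": 1},{"offset": [-2,0,-4.2],"rotation": [0,0,0],"jaw": 1}]'

```text
time_s: 38.87
eef_pos: [0.4065, 0.2895, 0.1199]
ee_rot: [3.071, -0.658, 0.0]
contact_force: [0.5, -0.2, 0.2]
opening: 0.093
gripper_force: 0.0
```

Run:
```python
from h import *
c=nested("lock_ring",.048); x0,y0=.452,.2703
print("base",np.round(circ(rect(c,x0,y0,.008),x0,y0,.045)[0],4))
a=rect(c,x0,y0,.058); print("top",np.round(circ(a,x0,y0,.0255)[0],4))
cv2.imwrite("pics/end.png",a[:,:,::-1])
```

```text
nested lock_ring 0.96 [0.4522 0.2693] 0.95
base [28.5079  0.452   0.2703  0.045 ]
top [5.20737e+01 4.51000e-01 2.70300e-01 2.60000e-02]
```

View pics/end.png

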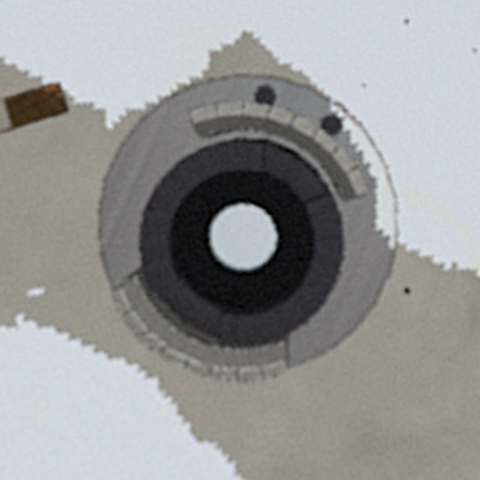

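The notched ring lies level and centred at (242,242), flush with the shell rims. The small window shows through its middle.

```bash
python3 -c "
from bench import robot
print(robot.close_job())"
```

```text
the job is handed in; nothing more can be done
None
```

All four parts are stacked in the grey nest in the right order and let go of; each measured within about 1.5 mm of the axis, and I handed the job in at about 39 s (the hand-in gave no verdict).

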